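Gauge the wax blanks on the bench caliper

TASK

Free the caliper's clamp knob, then check the wax blanks one at a time from the thickest to the thinnest: stand each upright on the bed with its thickness between the jaws and gently slide the jaw shut on it until the anvil's red pin stands over the green band for a moment, then open up and stand the blank on the white tray, well inside its border. When all the blanks are on the tray, slide the empty jaws fully shut and lock the clamp knob; leave the other things on the bench where they are.

Things in the scene. Friction and masses are not known exactly. Their poses are not given: they have to be found in the camera images.
- gauge: bench caliper: dark steel bed 290 x 100 x 12 mm fixed to the bench, origin under its centre; the blank under test stands on the bed (its top 12 mm up). Its own x axis is the measuring direction, from the sliding jaw to the anvil; the jaws meet on its centre line (y = 0). A blue block 30 x 70 mm, 60 mm high, at x = 107 to 137 mm carries the anvil. It stands at different places and yaws
- jaw_gap (a joint): the sliding jaw (aluminium carriage 56 mm wide, top 36 mm above the bench): its value is the gap in m between the jaw's face and the resting anvil's face: 0 shut to 0.09 wide open (growing towards the caliper's -x). It drags with about 2.5 N and slides only while the clamp is free; the locked clamp holds it
- jaw: the sliding jaw itself, with a steel face plate 24 mm wide, from 14 to 40 mm above the bench; origin at bench height in the plane of the face that touches the blank (that plane is its x = 0; axes parallel to the caliper's)
- fin (a point): centre of the red upright fin by which the carriage is pushed and pulled: 12 mm thick along the caliper's x, 40 mm wide, from 36 to 70 mm above the bench, this point at 58 mm; it lies 30 mm behind the jaw's face (caliper -x) and moves with the carriage
- anvil_push (a joint): the spring anvil facing the jaw: how far in m it has been pushed back (caliper +x) from rest, 0 to 0.012; it takes 2 N to start and 1 N more per mm. A red pin on top of the blue block moves with it and stands over the green band from 2 to 10 mm
- anvil: the spring anvil itself, with a steel face plate 24 mm wide, from 14 to 40 mm above the bench; origin at bench height in the plane of the face that touches the blank, at rest 85 mm from the caliper's origin along its +x
- clamp (a joint): clamp knob on the carriage: 0 rad free (bar along the caliper's x), turning clockwise seen from above to 1.3 rad at the stop; it begins to grip at about 0.7 rad and holds the jaw fast above 1.0 rad; torque below 0.2 N m; stays where it is left
- clamp_grip (a point): grip point on the clamp knob's axis, 61 mm above the bench, 100 mm behind the jaw's face (caliper -x), moving with the carriage: black bar 46 mm long, 13 mm thick, from 45 to 75 mm above the bench; its x axis runs along the bar
- board: brown cork board 230 x 230 x 4 mm on the bench, fixed, where the blanks wait; origin under its centre. Left or right of the caliper
- tray: white square plate 230 x 230 mm, 4 mm thick, with a flat blue border line (no rim), fixed: the tray for checked blanks; origin under its centre. On the other side of the caliper from the board
- wax_green: green carving-wax blank, perhaps absent: 50 mm thick (its x), 60 mm long (its y), 32 mm high, the upper 10 mm stepped in to 42 mm thick; about 0.06 to 0.16 kg; origin at the centre of its underside, stands upright
- wax_purple: purple carving-wax blank, perhaps absent: 42 mm thick (its x), 60 mm long (its y), 32 mm high, the upper 10 mm stepped in to 34 mm thick; about 0.06 to 0.16 kg; origin at the centre of its underside, stands upright
- wax_blue: blue carving-wax blank, perhaps absent: 34 mm thick (its x), 60 mm long (its y), 32 mm high, the upper 10 mm stepped in to 26 mm thick; about 0.06 to 0.16 kg; origin at the centre of its underside, stands upright
- wax_yellow: yellow carving-wax blank, perhaps absent: 26 mm thick (its x), 60 mm long (its y), 32 mm high, the upper 10 mm stepped in to 18 mm thick; about 0.06 to 0.16 kg; origin at the centre of its underside, stands upright
- bowl: bystander: round steel bowl 110 mm across, 55 mm high; origin under its centre
- bench_block: bystander: dark steel block 90 x 90 x 22 mm; origin under its centre
- pliers: bystander: red-handled pliers 120 mm long lying on the bench

How it is judged:
On the way, in this order (a step that is already met when the one before it is completed fails the run):
1. the clamp knob is turned to free (value of joint clamp below 0.35 rad), for 0.2 s.
2. the green blank, if there is one, is gauged across its thickness: upright on the bed, jaw pressing it against the anvil with 4 to 12 N (anvil pushed back 2 to 10 mm) (contact force between jaw and wax_green above 1 N and contact force between anvil and wax_green between 3.7 and 13 N and angle between the x axis of wax_green and the x axis of gauge, either way round below 0.2 rad and angle between wax_green's own z axis and vertical below 0.15 rad), for 0.25 s.
3. the purple blank, if there is one, is gauged across its thickness: upright on the bed, jaw pressing it against the anvil with 4 to 12 N (anvil pushed back 2 to 10 mm) (contact force between jaw and wax_purple above 1 N and contact force between anvil and wax_purple between 3.7 and 13 N and angle between the x axis of wax_purple and the x axis of gauge, either way round below 0.2 rad and angle between wax_purple's own z axis and vertical below 0.15 rad), for 0.25 s.
4. the blue blank, if there is one, is gauged across its thickness: upright on the bed, jaw pressing it against the anvil with 4 to 12 N (anvil pushed back 2 to 10 mm) (contact force between jaw and wax_blue above 1 N and contact force between anvil and wax_blue between 3.7 and 13 N and angle between the x axis of wax_blue and the x axis of gauge, either way round below 0.2 rad and angle between wax_blue's own z axis and vertical below 0.15 rad), for 0.25 s.
5. the yellow blank, if there is one, is gauged across its thickness: upright on the bed, jaw pressing it against the anvil with 4 to 12 N (anvil pushed back 2 to 10 mm) (contact force between jaw and wax_yellow above 1 N and contact force between anvil and wax_yellow between 3.7 and 13 N and angle between the x axis of wax_yellow and the x axis of gauge, either way round below 0.2 rad and angle between wax_yellow's own z axis and vertical below 0.15 rad), for 0.25 s.
6. the empty jaws are shut and the clamp is locked again (value of joint jaw_gap below 0.004 m and value of joint clamp above 1 rad), for 0.2 s.
At the end, for the whole second after the job is handed in: every blank present stands upright (within 0.1 rad) and still on the white tray, its centre within 90 mm of the tray's centre along each of the tray's sides, the jaws are shut (gap under 4 mm) and the clamp knob is at 1.0 rad or more (all of step 6 and x of wax_green in the frame of tray between -0.09 and 0.09 m and y of wax_green in the frame of tray between -0.09 and 0.09 m and z of each of wax_green, wax_purple, wax_blue, wax_yellow in the frame of tray below 0.008 m and angle between each of wax_green, wax_purple, wax_blue, wax_yellow's own z axis and vertical below 0.1 rad and linear speed of each of wax_green, wax_purple, wax_blue, wax_yellow below 0.02 m/s and x of wax_purple in the frame of tray between -0.09 and 0.09 m and y of wax_purple in the frame of tray between -0.09 and 0.09 m and x of wax_blue in the frame of tray between -0.09 and 0.09 m and y of wax_blue in the frame of tray between -0.09 and 0.09 m and x of wax_yellow in the frame of tray between -0.09 and 0.09 m and y of wax_yellow in the frame of tray between -0.09 and 0.09 m); the robot touches nothing.
It fails at once if the bowl is shifted by more than 30 mm (distance of bowl from where it was at the start of the episode above 0.03 m).
It fails at once if the steel block is shifted by more than 30 mm (distance of bench_block from where it was at the start of the episode above 0.03 m).
It fails at once if the pair of pliers is shifted by more than 30 mm (distance of pliers from where it was at the start of the episode above 0.03 m).
Of wax_green, wax_purple, wax_blue, wax_yellow only 2 to 3 are there at a start; the rules pass over those that are not, and their reading is None.
At some moment in a run one of wax_green, wax_purple, wax_blue, wax_yellow may be knocked a few centimetres aside while the robot is not near it.
It also fails if it takes over 210 s, if anything falls off the work surface, if the arm or the gripper's body presses on something with over 40 N, if the wrist force passes 120 N, or if a joint passes its speed limit or range.

ROBOT

A 6-joint arm with a two-finger parallel gripper is mounted at the origin on the work surface. World frame = base frame: x ahead of the robot, y to its left, z up, the work surface at z = 0. Lengths are in m, angles in rad, forces in N, time in s.
With the tool pointing down it reaches from about 0.35 to 0.925 m from the base axis. Payload 6.4 kg.
Tool frame: the origin (TCP) lies between the finger pads; the fingertips stand 25 mm ahead of it and the grasp point (between the pads) lies 6 mm ahead of it; y points along the fingers, z is the direction in which the jaws open and shut, and the axes are right-handed (so a half turn about y gives the same grasp; the last joint's range is limited). The gripper opens to 94 mm and grips with 3 to 60 N. Pads are 16 mm wide; open, the fingers measure 119 mm over their backs; the gripper's body (75 mm by 177 mm) begins 78 mm behind the grasp point.
Start: joints at [-1.497, 0.245, 1.558, -0, 1.339, -0.174], TCP at [0.159, -0.63, 0.23] pointing down, gripper open.
Joint ranges: [-3.13, 3.13], [-1.02, 2.26], [0.13, 2.54], [-0.95, 4.09], [0.21, 2.88], [-2.74, 2.74]. Speed limits (rad/s): [2.57, 2.57, 3.14, 3.14, 3.14, 3.14].

INTERFACE

Orientations are given as [roll, pitch, yaw] about the fixed x, y, z axes, in that order (R = Rz(yaw) Ry(pitch) Rx(roll)).
In Python, from rig import sense, snapshot, calibration, job_done gives the robot as it stands.
- The arm moves only by the tool apply_moves, never from a script. Its argument "steps" is text: rows parted by semicolons, each of 7 numbers parted by spaces: the shift along the tool's x, y, z in cm, then the turn, a rotation vector about the tool's x, y, z in rad, then the opening, from 0 (shut) to 1 (fully open). In form: dx dy dz ax ay az gripper; .... A call has 1 to 5 rows; each row is the pose to reach, as a shift and turn from the pose measured when the call began, along the tool's axes at that moment; what a row does not reach only later rows make up. A row lasts 1/10 s, in which the tool goes at most 50 mm and 8.59 degrees, less where a joint would pass 70% of its speed; a pose out of reach is approached as far as the arm can. A call with a gripper value outside its range is refused whole. The fingers move at their own pace and stop on an object; "squeeze" is the grip in N (left out, the last holds). Time passes only in rows, so rows that repeat a pose let the fingers close. It gives the time, the measured TCP pose, the force and the opening at its end, in the units of the state.
- sense(): the state, without advancing time (a new reading comes with each control period).
- snapshot(name): name is "scene" or "side" or "wrist"; returns the picture (480x640x3 uint8, red, green, blue); there is no depth.
- calibration(name): a dict with "fovy" (degrees; the focal length in pixels is half the picture's height over the tangent of half this angle, whatever the lens; pixels are square), "cx", "cy" (the principal point, pixels), "dist" ([k1, k2, p1, p2, k3] as OpenCV has them; the pictures are not rectified), "rvec" (rotation vector, rad) and "tvec" (3), from world to camera coordinates, as OpenCV has them. Camera axes: x right, y down, z forward; pixel columns grow to the right and rows downward; lengths in m; the calibration is good to about 2 mm. A picture is of the moment at which its call begins: read the wrist's pose just before it. calibration takes no time and is no camera call; for the wrist camera it gives the pose at the moment of the call.
- job_done(): hands the job in, once; it reports no verdict.
The state is a dict: "clock": time; "qpos": joint angles; "qvel": joint speeds; "joint_torque": joint torques, N m; "position": TCP position; "ee_rot": TCP orientation; "contact_force": force on the tool from outside, world axes, zero at the start; "wrist_torque": the same for the moment, N m; "grip_width": opening from 0.0 (shut) to 1.0 (fully open).
Only numpy, scipy, OpenCV 4.12 (cv2) and the standard library are available. Lean on these libraries where they do the work, as an engineer would, in place of code of your own. Each camera call takes 0.05 s, during which the arm holds its last target.

## Working session

There is one attempt and no reset: what is moved stays moved. The work goes in short steps, Python scripts to look and compute and a tool call to move; the robot and the scene stay as the last step left them, time stands still between calls to the robot, and variables do not carry over. Pictures are saved under pics/ and viewed, and the job is handed in when it is done.

Besides the shell and the picture viewer there is one more tool, called after "Emit:" as name(argument=value, ...) on one line, values as JSON. apply_moves: Moves the arm, as the interface text tells. Its arguments: {"type":"object","properties":{"steps":{"type":"string"},"squeeze":{"type":"number"}},"required":["steps"]}

```bash
ls; mkdir -p pics; python3 - <<'E'
from rig import *
import cv2
s=sense();print(s)
for n in("scene","side","wrist"):
    im=snapshot(n);cv2.imwrite(f"pics/{n}0.png",im[:,:,::-1]);print(n,calibration(n))
E
```

```text
pics
{'clock': 0.0, 'qpos': array([-1.49706412e+00,  2.45808050e-01,  1.55901261e+00, -2.89325539e-05,
        1.33868596e+00, -1.74125134e-01]), 'qvel': array([ 0.00043516, -0.00151483,  0.00071594, -0.00020145, -0.00099834,
        0.00093175]), 'joint_torque': array([ 3.01974826e-03, -4.15829480e+01, -3.14601159e+01,  6.85814372e-02,
        3.31970269e-02, -1.44636178e-04]), 'position': array([ 0.15940403, -0.62957779,  0.22934992]), 'ee_rot': array([-1.57268623e+00,  3.03870733e-04, -2.89372892e+00]), 'contact_force': array([-0.18848885, -0.84033061,  0.22098976]), 'wrist_torque': array([0.01378602, 0.04676985, 0.01046819]), 'grip_width': 0.9986292897723732}
scene {'fovy': 55.932526672147446, 'cx': 324.15644536288215, 'cy': 233.841744365612, 'dist': array([-0.08201039,  0.        ,  0.        ,  0.        ,  0.        ]), 'rvec': array([ 1.94490592,  1.69599494, -0.56821198]), 'tvec': array([-0.11193927, -0.425905  ,  1.39786754])}
side {'fovy': 57.56677376585408, 'cx': 319.52898722154004, 'cy': 237.69060797114875, 'dist': array([-0.03158741,  0.        ,  0.        ,  0.        ,  0.        ]), 'rvec': array([ 0.6008192 , -2.44175123,  1.39535502]), 'tvec': array([0.53225779, 0.19315137, 0.77894526])}
wrist {'fovy': 69.03049906624568, 'cx': 322.26225774028785, 'cy': 235.70988086019497, 'dist': array([-0.06578711,  0.        ,  0.        ,  0.        ,  0.        ]), 'rvec': array([-2.33172045,  1.81393229,  0.20921878]), 'tvec': array([-0.64834432, -0.02370026,  0.38949555])}
```

View pics/scene0.png

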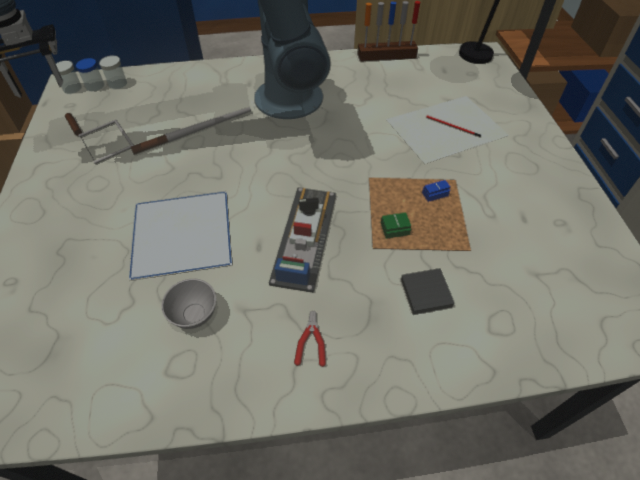

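View pics/side0.png

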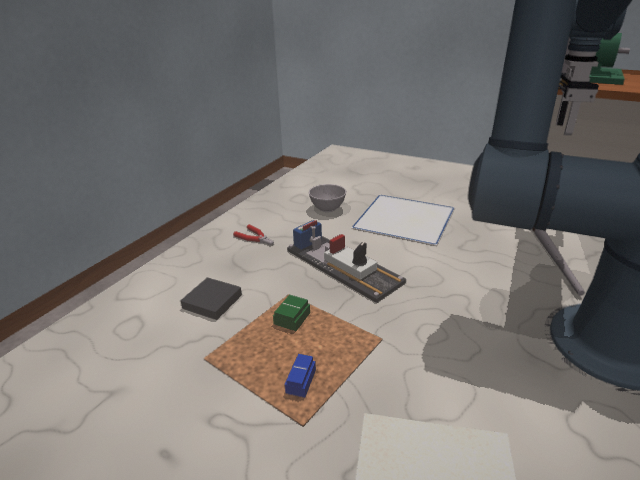

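View pics/wrist0.png

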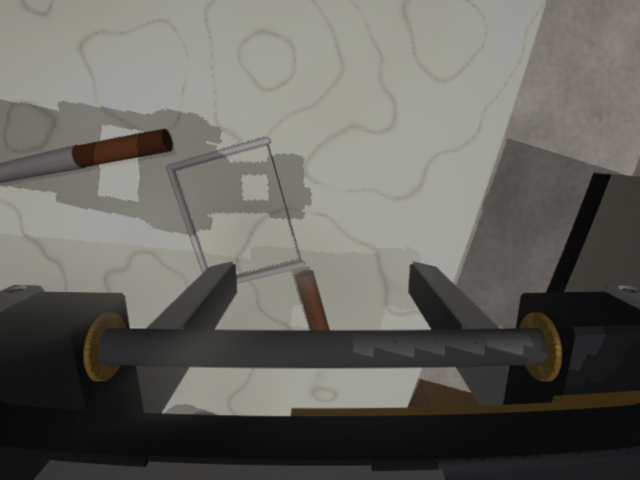

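```bash
cat > h.py <<'E'
import numpy as np, cv2, sys
from rig import *
from scipy.spatial.transform import Rotation as R
def K(c):
    f=240/np.tan(np.radians(c['fovy'])/2); return np.array([[f,0,c['cx']],[0,f,c['cy']],[0,0,1]])
def ray(c,px):
    p=cv2.undistortPoints(np.array([[px]],float),K(c),c['dist'])[0,0]
    Rm=cv2.Rodrigues(c['rvec'])[0]; o=-Rm.T@c['tvec']; return o,Rm.T@np.array([p[0],p[1],1])
def onz(c,px,z):
    o,d=ray(c,px); return o+d*(z-o[2])/d[2]
def proj(c,P):
    return cv2.projectPoints(np.array(P,float).reshape(-1,3),c['rvec'],c['tvec'],K(c),c['dist'])[0][:,0]
def pose(s): return np.array(s['position']),R.from_euler('xyz',s['ee_rot'])
def down(zdir):
    """tool y down, tool z along world azimuth zdir (horizontal)"""
    z=np.array([np.cos(zdir),np.sin(zdir),0]);y=np.array([0,0,-1.]);x=np.cross(y,z)
    return R.from_matrix(np.c_[x,y,z])
def nearest(az):
    s=sense();_,r=pose(s);zc=r.apply([0,0,1]);cur=np.arctan2(zc[1],zc[0])
    return az+np.pi*np.round((cur-az)/np.pi)
def plan(tcp,az,flip=False):
    """print tool-frame shift (cm) and rotvec to tcp target with tool z azimuth az"""
    s=sense();p,r=pose(s)
    a=nearest(az)+(np.pi if flip else 0)
    d=r.inv().apply(np.array(tcp)-p)*100; rv=(r.inv()*down(a)).as_rotvec()
    print('clock',round(s['clock'],2),'pos',np.round(p,4),'shift',np.round(d,2),'turn',np.round(rv,4),'zaz',round(a,3),'steps',round(max(np.linalg.norm(d)/5,np.linalg.norm(rv)/.15),1),'F',np.round(s['contact_force'],1),'grip',round(s['grip_width'],3))
def save(n,name,box=None,sc=1):
    im=snapshot(n)[:,:,::-1]
    if box: x0,y0,x1,y1=box; im=im[y0:y1,x0:x1]
    cv2.imwrite('pics/'+name,cv2.resize(im,None,fx=sc,fy=sc,interpolation=cv2.INTER_CUBIC))
E
python3 - <<'E'
from h import *
a=cv2.imread('pics/scene0.png');b=cv2.imread('pics/side0.png')
cv2.imwrite('pics/s1.png',cv2.resize(a[170:300,250:350],None,fx=6,fy=4.6*6/4.6,interpolation=cv2.INTER_CUBIC)[:780][:780])
cv2.imwrite('pics/s1.png',cv2.resize(a[180:295,255:350],None,fx=5,fy=5,interpolation=cv2.INTER_CUBIC))
cv2.imwrite('pics/s2.png',cv2.resize(b[210:310,270:420],None,fx=5,fy=5,interpolation=cv2.INTER_CUBIC))
cv2.imwrite('pics/s3.png',cv2.resize(a[170:255,360:475],None,fx=5,fy=5,interpolation=cv2.INTER_CUBIC))
E
```

```text
(no output)
```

View pics/s1.png

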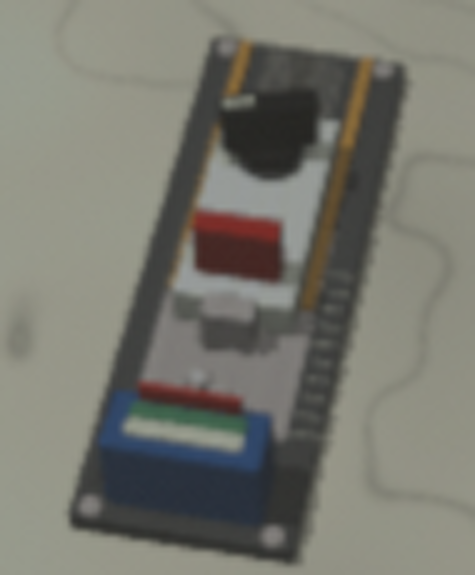

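View pics/s2.png

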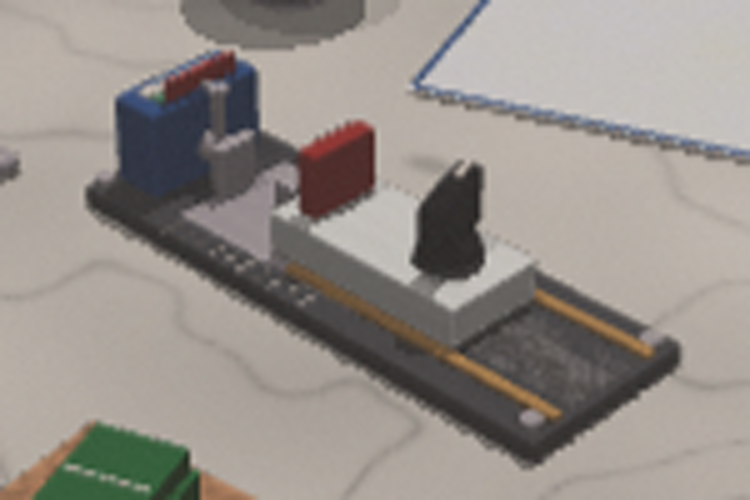

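View pics/s3.png

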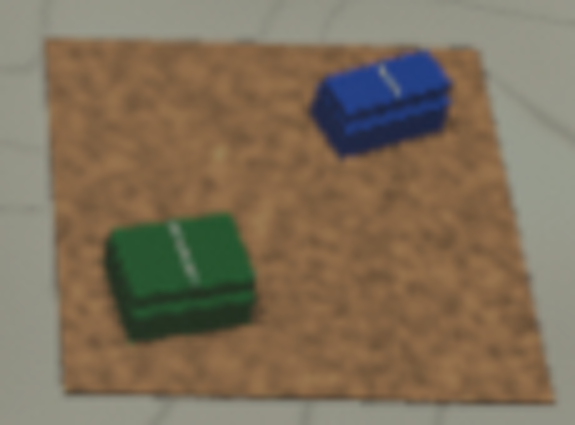

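```bash
python3 - <<'E'
from h import *
c=calibration('scene');d=calibration('side')
f=lambda x,y:(255+x/5,180+y/5)
g=lambda x,y:(270+x/5,210+y/5)
print('bed corners TL TR BR BL')
P=[onz(c,f(*p),.012) for p in [(215,38),(405,66),(298,545),(72,515)]]
for p in P:print(np.round(p,4))
P2=[onz(d,g(*p),.012) for p in [(532,445),(680,345),(88,188)]]
for p in P2:print('side',np.round(p,4))
print('side fin top', np.round(onz(d,g(335,140),.070),4),'scene fin top',np.round(onz(c,f(237,219),.070),4))
k=lambda x,y:(360+x/5,170+y/5)
for n,q in dict(green=[(107,232),(230,215),(254,278),(128,295)],gmark=[(172,225),(195,280)],blue=[(322,77),(428,52),(452,83),(350,112)],bmark=[(382,65),(400,95)],board=[(45,38),(480,46),(553,403),(65,393)]).items():
    print(n);z=.004 if n=='board' else .036
    for p in q: print(np.round(onz(c,k(*p),z),4))
im=cv2.imread('pics/scene0.png').astype(int)
print('tray')
for p in [(135,205),(228,194),(231,265),(131,276)]: print(np.round(onz(c,p,.004),4))
E
```

```text
bed corners TL TR BR BL
[ 0.4015 -0.0106  0.012 ]
[0.4332 0.0819 0.012 ]
[ 0.7017 -0.0065  0.012 ]
[ 0.674  -0.1011  0.012 ]
side [0.4283 0.0824 0.012 ]
side [ 0.3972 -0.0112  0.012 ]
side [ 0.6991 -0.0085  0.012 ]
side fin top [ 0.5664 -0.0149  0.07  ] scene fin top [ 0.5672 -0.0161  0.07  ]
green
[0.5419 0.1718 0.036 ]
[0.5392 0.232  0.036 ]
[0.5779 0.2336 0.036 ]
[0.58   0.1733 0.036 ]
gmark
[0.5417 0.2032 0.036 ]
[0.5755 0.206  0.036 ]
blue
[0.4571 0.3006 0.036 ]
[0.4469 0.3593 0.036 ]
[0.4693 0.3647 0.036 ]
[0.482  0.3079 0.036 ]
bmark
[0.4529 0.3332 0.036 ]
[0.474  0.3361 0.036 ]
board
[0.3822 0.1777 0.004 ]
[0.4165 0.405  0.004 ]
[0.6443 0.3653 0.004 ]
[0.6083 0.1409 0.004 ]
tray
[ 0.3981 -0.4214  0.004 ]
[ 0.3925 -0.1883  0.004 ]
[ 0.6107 -0.1837  0.004 ]
[ 0.6115 -0.4062  0.004 ]
```

```bash
python3 - <<'E'
from h import *
p,r=pose(sense());print(r.as_matrix().round(3))
plan([.500,.0074,.23],0.05)
E
```

```text
[[-0.969 -0.     0.245]
 [-0.245  0.001 -0.969]
 [-0.    -1.    -0.001]]
clock 0.15 pos [ 0.1594 -0.6297  0.2296] shift [-4.865e+01  5.000e-02 -5.341e+01] turn [ 1.000e-03 -1.373e+00 -1.200e-03] zaz 0.05 steps 14.4 F [0.1 0.6 0.3] grip 1.002
```

Emit:
apply_moves(steps="-16 0 -18 0 -0.46 0 1;-16 0 -18 0 -0.46 0 1;-16 0 -18 0 -0.46 0 1;-16 0 -18 0 -0.46 0 1;-16 0 -18 0 -0.46 0 1", squeeze=15)

```text
clock: 0.65
position: [0.271, -0.4135, 0.2295]
ee_rot: [-1.573, 0.001, -2.433]
contact_force: [-0.0, 0.8, 0.9]
grip_width: 1.003
```

```bash
python3 - <<'E'
from h import *
plan([.500,.0074,.23],0.05)
E
```

```text
clock 0.65 pos [ 0.271  -0.4135  0.2295] shift [-4.477e+01  4.000e-02 -1.707e+01] turn [ 0.001  -0.9125 -0.0021] zaz 0.05 steps 9.6 F [-0.   0.8  0.9] grip 1.003
```

Emit:
apply_moves(steps="-23 0 -9 0 -0.6 0 1;-23 0 -9 0 -0.6 0 1;-23 0 -9 0 -0.6 0 1;-23 0 -9 0 -0.6 0 1;-23 0 -9 0 -0.6 0 1")

```text
clock: 1.15
position: [0.3876, -0.1935, 0.2299]
ee_rot: [-1.571, 0.002, -1.831]
contact_force: [1.1, -0.4, 0.6]
grip_width: 1.002
```

```bash
python3 - <<'E'
from h import *
plan([.500,.0074,.23],0.05)
E
```

```text
clock 1.15 pos [ 0.3876 -0.1935  0.2299] shift [-22.31   0.04   5.69] turn [-1.000e-04 -3.104e-01 -2.000e-03] zaz 0.05 steps 4.6 F [ 1.1 -0.4  0.6] grip 1.002
```

Emit:
apply_moves(steps="-22.3 0 5.7 0 -0.31 0 1;-22.3 0 5.7 0 -0.31 0 1;-22.3 0 5.7 0 -0.31 0 1;-22.3 0 5.7 0 -0.31 0 1;-22.3 0 5.7 0 -0.31 0 1")

```text
clock: 1.65
position: [0.5007, 0.0102, 0.2302]
ee_rot: [-1.57, 0.002, -1.519]
contact_force: [-0.9, -0.4, -0.2]
grip_width: 0.996
```

```bash
python3 - <<'E'
from h import *
plan([.500,.0074,.067],0.05)
c=calibration('wrist')
save('wrist','w1.png')
g=np.array([.551,-.0095]);y=-.32;ex=np.array([np.cos(y),np.sin(y)]);ey=np.array([-ex[1],ex[0]])
def G(x,yy,z): return [*(g+ex*x+ey*yy),z]
print(proj(c,[G(.0165,0,.07),G(-.0535,0,.075),G(.107,.035,.06),G(.107,-.035,.06),G(-.145,.05,.012)]).round(0))
E
```

```text
clock 1.65 pos [0.5007 0.0102 0.2302] shift [ 0.31 16.32 -0.09] turn [-0.0004  0.0021 -0.0023] zaz 0.05 steps 3.3 F [-0.9 -0.4 -0.2] grip 0.996
[[391. 258.]
 [321. 233.]
 [486. 255.]
 [455. 316.]
 [257. 145.]]
```

View pics/w1.png

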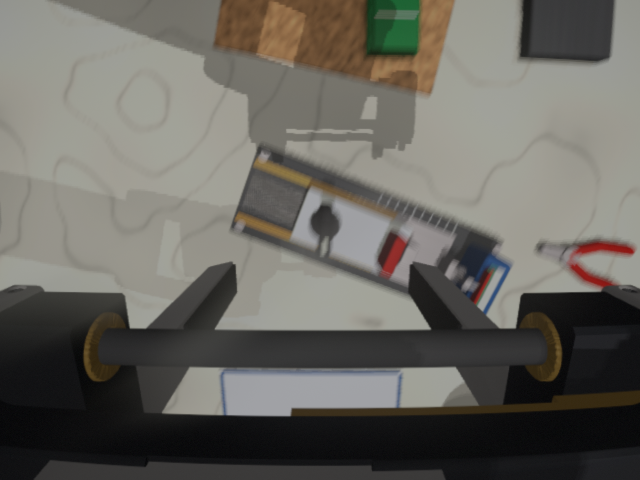

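```bash
python3 - <<'E'
from h import *
b=cv2.imread('pics/w1.png')
cv2.imwrite('pics/w1z.png',cv2.resize(b[135:320,225:520],None,fx=2.7,fy=2.7,interpolation=cv2.INTER_CUBIC))
E
```

```text
(no output)
```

View pics/w1z.png

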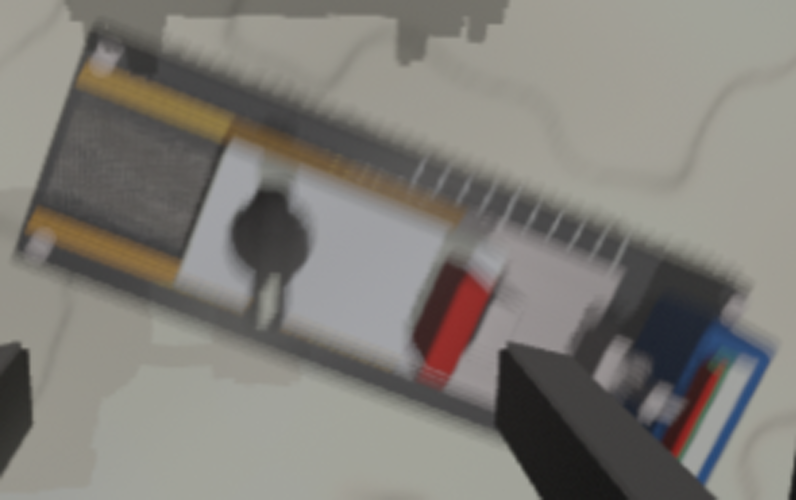

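```bash
python3 - <<'E'
from h import *
save('wrist','w2.png');c=calibration('wrist')
b=cv2.imread('pics/w2.png')
cv2.imwrite('pics/w2z.png',cv2.resize(b[135:320,225:520],None,fx=2.7,fy=2.7,interpolation=cv2.INTER_CUBIC))
print('cam',onz(c,(320,240),.0),-cv2.Rodrigues(c['rvec'])[0].T@c['tvec'])
E
```

```text
cam [ 0.49986956 -0.01756765  0.        ] [0.49717441 0.07637195 0.38487753]
```

View pics/w2z.png

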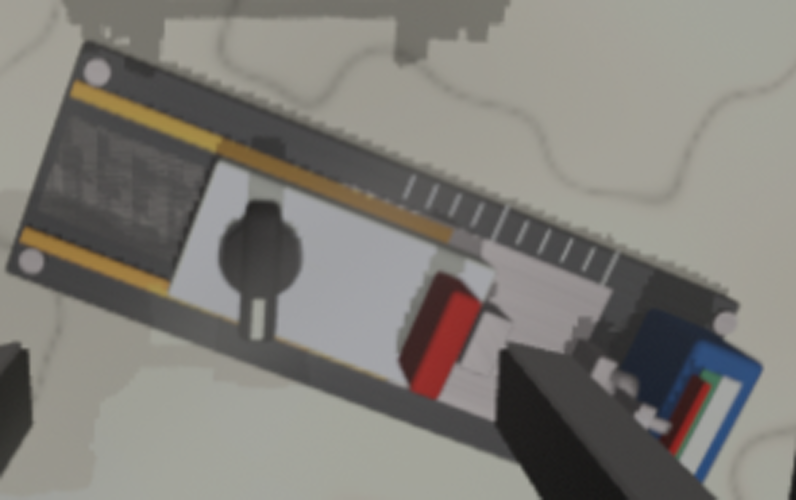

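```bash
python3 - <<'E'
from h import *
c=calibration('wrist');f=lambda p:(225+p[0]/2.7,135+p[1]/2.7)
for n,z,ps in [('bed',.012,[(87,42),(8,272),(738,303)]),('fin',.07,[(455,290),(480,297),(434,397),(407,387)]),('bartop',.075,[(264,203),(257,340)]),('disc',.045,[(260,257)]),('blue corner',.06,[(762,370),(695,340)])]:
    for p in ps: print(n,onz(c,f(p),z).round(4))
plan([.5,0,.067],.05)
E
```

```text
bed [0.4291 0.0777 0.012 ]
bed [ 0.3983 -0.0154  0.012 ]
bed [ 0.7005 -0.012   0.012 ]
fin [0.568 0.001 0.07 ]
fin [ 0.5769 -0.001   0.07  ]
fin [ 0.5645 -0.0384  0.07  ]
fin [ 0.5546 -0.0352  0.07  ]
bartop [0.5003 0.0283 0.075 ]
bartop [ 0.5006 -0.0192  0.075 ]
disc [0.5003 0.0035 0.045 ]
blue corner [ 0.688  -0.0256  0.06  ]
blue corner [ 0.6605 -0.0153  0.06  ]
clock 1.75 pos [0.5008 0.0102 0.2301] shift [ 1.06 16.31 -0.14] turn [-0.      0.0047 -0.0026] zaz 0.05 steps 3.3 F [-0.6 -0.4 -0.4] grip 1.003
```

```bash
python3 - <<'E'
from h import *
plan([.5004,.0044,.068],.0064)
E
```

```text
clock 1.75 pos [0.5008 0.0102 0.2301] shift [ 0.62 16.21 -0.07] turn [ 0.      0.0483 -0.0026] zaz 0.006 steps 3.2 F [-0.6 -0.4 -0.4] grip 1.003
```

Emit:
apply_moves(steps="0.6 0 -0.1 0 0.048 0 0.4;0.6 6 -0.1 0 0.048 0 0.4;0.6 11 -0.1 0 0.048 0 0.4;0.6 11 -0.1 0 0.048 0 0.4;0.6 11 -0.1 0 0.048 0 0.4")

```text
clock: 2.25
position: [0.4986, 0.0042, 0.1187]
ee_rot: [-1.575, 0.003, -1.565]
contact_force: [-1.0, -0.3, -0.1]
grip_width: 0.61
```

```bash
python3 - <<'E'
from h import *
plan([.5004,.0044,.068],.0064)
E
```

```text
clock 2.25 pos [0.4986 0.0042 0.1187] shift [-0.    5.07  0.2 ] turn [ 0.0043 -0.0005 -0.0035] zaz 0.006 steps 1.0 F [-1.  -0.3 -0.1] grip 0.61
```

Emit:
apply_moves(steps="0 0 0.2 0 0 0 0.4;0 0 0.2 0 0 0 0.4;0 2.5 0.2 0 0 0 0.4;0 5 0.2 0 0 0 0.4;0 5 0.2 0 0 0 0.4")

```text
clock: 2.75
position: [0.4993, 0.0045, 0.0676]
ee_rot: [-1.578, 0.004, -1.565]
contact_force: [-0.2, -0.0, 0.3]
grip_width: 0.399
```

Emit:
apply_moves(steps="0 0 0 0 0 0 0;0 0 0 0 0 0 0;0 0 0 0 0 0 0;0 0 0 0 0 0 0;0 0 0 0 0 0 0")

```text
clock: 3.25
position: [0.5015, 0.0043, 0.0692]
ee_rot: [-1.573, 0.004, -1.565]
contact_force: [4.7, -0.7, 1.5]
grip_width: 0.137
```

```bash
python3 - <<'E'
from h import *
plan([.5004,.0044,.068],1.251)
save('scene','k1.png',(255,140,355,260),5)
E
```

```text
clock 3.25 pos [0.5015 0.0043 0.0692] shift [-0.01  0.12 -0.1 ] turn [-5.0000e-04 -1.2456e+00 -4.3000e-03] zaz 1.251 steps 8.3 F [ 4.7 -0.7  1.5] grip 0.137
```

View pics/k1.png

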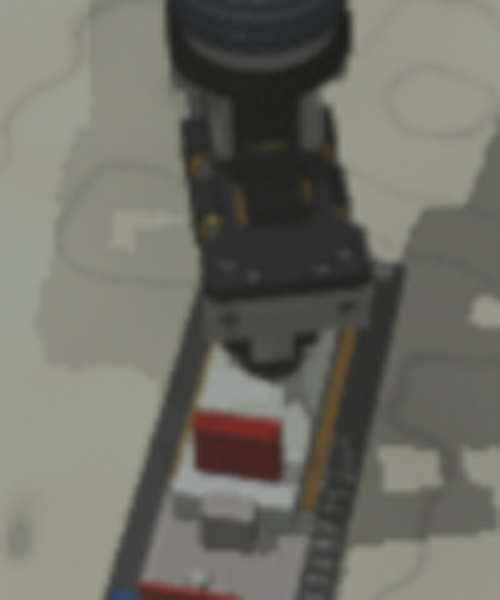

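Emit:
apply_moves(steps="0 0 0 0 -0.15 0 0;0 0 0 0 -0.3 0 0;0 0 0 0 -0.45 0 0;0 0 0 0 -0.6 0 0;0 0 0 0 -0.65 0 0")

```text
clock: 3.8
position: [0.5015, 0.0044, 0.0691]
ee_rot: [-1.57, 0.004, -0.912]
contact_force: [2.1, -0.2, -3.1]
grip_width: 0.139
```

Emit:
apply_moves(steps="0 0 0 0 -0.15 0 0;0 0 0 0 -0.3 0 0;0 0 0 0 -0.45 0 0;0 0 0 0 -0.6 0 0;0 0 0 0 -0.62 0 0")

```text
clock: 4.3
position: [0.5016, 0.0046, 0.0691]
ee_rot: [-1.567, 0.003, -0.292]
contact_force: [2.6, 0.7, -2.3]
grip_width: 0.144
```

```bash
python3 - <<'E'
from h import *
plan([.5004,.0044,.068],1.251)
print(sense()['wrist_torque'],sense()['qpos'])
E
```

```text
clock 4.3 pos [0.5016 0.0046 0.0691] shift [-0.1   0.11 -0.05] turn [-0.0037  0.028  -0.0027] zaz 1.251 steps 0.2 F [ 2.6  0.7 -2.3] grip 0.144
[ 0.15304785 -0.75249332 -0.26379792] [-0.2192318   0.11696266  2.03198834  0.00462037  0.99504591 -1.50075874]
```

```bash
sed -i 's/    a=nearest(az)+(np.pi if flip else 0)/    a=az/' h.py; python3 - <<'E'
from h import *
plan([.5675,-.0176,.12],-.3195)
E
```

```text
clock 4.3 pos [0.5016 0.0046 0.0691] shift [ 6.94 -5.11 -0.21] turn [-7.0000e-04  1.5985e+00 -5.0000e-03] zaz -0.32 steps 10.7 F [ 2.6  0.7 -2.3] grip 0.144
```

Emit:
apply_moves(steps="0 0 0 0 0 0 0.4;0 0 0 0 0 0 0.4;0 0 0 0 0 0 0.4;0 -4 0 0 0 0 0.4;0 -8 0 0 0 0 0.4")

```text
clock: 4.8
position: [0.5002, 0.0045, 0.1488]
ee_rot: [-1.568, 0.007, -0.293]
contact_force: [1.0, 0.2, 0.8]
grip_width: 0.404
```

```bash
python3 - <<'E'
from h import *
plan([.5675,-.0176,.12],-.3195)
save('wrist','w3.png')
E
```

```text
clock 4.8 pos [0.5002 0.0045 0.1488] shift [ 7.1   2.83 -0.18] turn [ 0.0032  1.5976 -0.008 ] zaz -0.32 steps 10.7 F [1.  0.2 0.8] grip 0.404
```

View pics/w3.png

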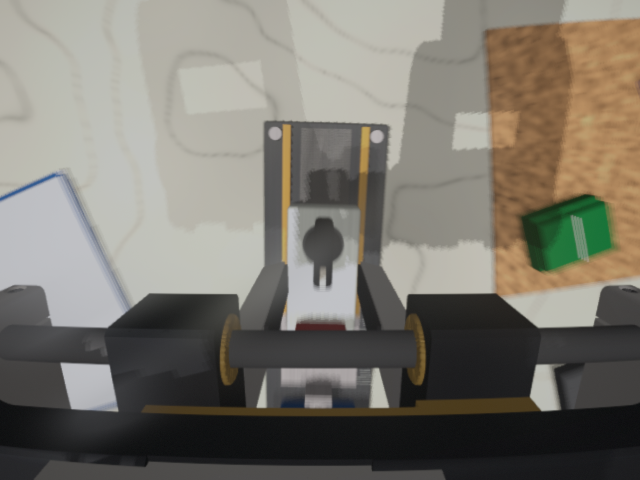

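Emit:
apply_moves(steps="1.5 0 0 0 0.15 0 0.28;3 0 0 0 0.3 0 0.28;4.5 0 0 0 0.45 0 0.28;6 0 -0.2 0 0.6 0 0.28;7.1 0 -0.2 0 0.75 0 0.28")

```text
clock: 5.35
position: [0.5731, -0.0193, 0.1573]
ee_rot: [-1.564, -0.002, -1.049]
contact_force: [-0.4, -0.0, -0.1]
grip_width: 0.281
```

```bash
python3 - <<'E'
from h import *
plan([.5675,-.0176,.068],-.3195)
E
```

```text
clock 5.35 pos [ 0.5731 -0.0193  0.1573] shift [-0.44  8.92 -0.46] turn [-0.0078  0.8416 -0.001 ] zaz -0.32 steps 5.6 F [-0.4 -0.  -0.1] grip 0.281
```

Emit:
apply_moves(steps="-0.4 0 -0.5 0 0.15 0 0.28;-0.4 0 -0.5 0 0.3 0 0.28;-0.4 0 -0.5 0 0.45 0 0.28;-0.4 1 -0.5 0 0.6 0 0.28;-0.4 2 -0.5 0 0.75 0 0.28")

```text
clock: 5.85
position: [0.567, -0.0184, 0.1371]
ee_rot: [-1.564, 0.003, -1.798]
contact_force: [0.0, 0.4, -0.3]
grip_width: 0.283
```

```bash
python3 - <<'E'
from h import *
plan([.5675,-.0176,.068],-.3195)
E
```

```text
clock 5.85 pos [ 0.567  -0.0184  0.1371] shift [-0.07  6.91 -0.02] turn [-0.0071  0.0918 -0.0035] zaz -0.32 steps 1.4 F [ 0.   0.4 -0.3] grip 0.283
```

Descend onto the fin, then grip it.

Emit:
apply_moves(steps="-0.1 0 0 0 0.09 0 0.28;-0.1 3 0 0 0.09 0 0.28;-0.1 5.5 0 0 0.09 0 0.28;-0.1 6.9 0 0 0.09 0 0.28;-0.1 6.9 0 0 0.09 0 0.28")

```text
clock: 6.35
position: [0.566, -0.017, 0.0658]
ee_rot: [-1.569, 0.003, -1.889]
contact_force: [-0.1, 0.9, -0.4]
grip_width: 0.28
```

Emit:
apply_moves(steps="0 0 0 0 0 0 0;0 0 0 0 0 0 0;0 0 0 0 0 0 0;0 0 0 0 0 0 0", squeeze=20)

```text
clock: 6.75
position: [0.567, -0.0172, 0.067]
ee_rot: [-1.566, 0.004, -1.889]
contact_force: [1.7, -0.7, 0.3]
grip_width: 0.127
```

```bash
python3 - <<'E'
from h import *
ex=np.array([np.cos(-.3195),np.sin(-.3195),0])
p,_=pose(sense())
plan(p-ex*.045,-.3195)
E
```

```text
clock 6.75 pos [ 0.567  -0.0172  0.067 ] shift [-0.01 -0.02 -4.5 ] turn [-0.0046  0.0011 -0.0035] zaz -0.32 steps 0.9 F [ 1.7 -0.7  0.3] grip 0.127
```

Emit:
apply_moves(steps="0 0 -1 0 0 0 0;0 0 -2 0 0 0 0;0 0 -3 0 0 0 0;0 0 -4 0 0 0 0;0 0 -4.5 0 0 0 0")

```text
clock: 7.25
position: [0.5233, -0.0027, 0.067]
ee_rot: [-1.566, 0.004, -1.889]
contact_force: [3.4, 0.7, -2.8]
grip_width: 0.128
```

Emit:
apply_moves(steps="0 0 0 0 0 0 0;0 0 0 0 0 0 0.28;0 0 0 0 0 0 0.28;0 -5 0 0 0 0 0.28;0 -10 0 0 0 0 0.6")

```text
clock: 7.75
position: [0.5213, -0.0027, 0.1665]
ee_rot: [-1.571, 0.003, -1.889]
contact_force: [1.2, -0.3, 0.1]
grip_width: 0.34
```

```bash
python3 - <<'E'
from h import *
save('scene','s4.png');im=cv2.imread('pics/s4.png')
cv2.imwrite('pics/s4a.png',cv2.resize(im[170:300,255:480],None,fx=3.5,fy=3.5,interpolation=cv2.INTER_CUBIC))
plan([.5598,.2027,.15],1.59)
E
```

```text
clock 7.8 pos [ 0.5273 -0.0038  0.1772] shift [-20.62   2.76  -3.41] turn [-0.0163 -1.9077  0.0132] zaz 1.59 steps 12.7 F [4.9 0.5 5. ] grip 0.372
```

View pics/s4a.png

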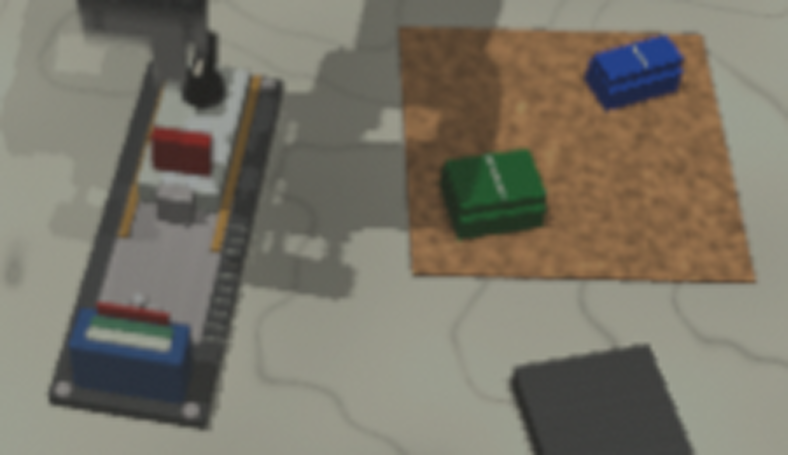

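```bash
python3 - <<'E'
from h import *
plan([.5598,.2027,.18],-1.55)
E
```

```text
clock 7.8 pos [ 0.5273 -0.0038  0.1772] shift [-20.63  -0.24  -3.36] turn [-0.0121  1.2322 -0.0148] zaz -1.55 steps 8.2 F [4.9 0.5 5. ] grip 0.372
```

Emit:
apply_moves(steps="-4 0 -0.6 0 0.15 0 0.95;-8 0 -1.2 0 0.3 0 0.95;-12 0 -1.8 0 0.45 0 0.95;-16 0 -2.4 0 0.6 0 0.95;-20.6 0 -3.4 0 0.75 0 0.95")

```text
clock: 8.3
position: [0.5596, 0.2011, 0.1777]
ee_rot: [-1.561, 0.015, -2.614]
contact_force: [0.1, -0.9, 0.3]
grip_width: 0.796
```

```bash
python3 - <<'E'
from h import *
plan([.5598,.2027,.18],-1.55)
E
```

```text
clock 8.3 pos [0.5596 0.2011 0.1777] shift [-0.1  -0.23 -0.13] turn [-0.0061  0.5065 -0.0174] zaz -1.55 steps 3.4 F [ 0.1 -0.9  0.3] grip 0.796
```

Emit:
apply_moves(steps="0 0 0 0 0.14 0 0.95;0 0 0 0 0.28 0 0.95;0 0 0 0 0.42 0 0.95;0 0 0 -0.006 0.507 -0.017 0.95;0 0 0 -0.006 0.507 -0.017 0.95")

```text
clock: 8.8
position: [0.56, 0.2011, 0.1775]
ee_rot: [-1.571, 0.0, -3.121]
contact_force: [0.0, -0.4, 0.6]
grip_width: 0.946
```

```bash
python3 - <<'E'
from h import *
snapshot('side');plan([.5598,.2027,.18],-1.55)
save('wrist','w4.png')
E
```

```text
clock 8.85 pos [0.5599 0.2011 0.1776] shift [ 0.   -0.24 -0.17] turn [-0.0001  0.0013 -0.0005] zaz -1.55 steps 0.1 F [-0.2 -0.5 -0.7] grip 0.949
```

View pics/w4.png

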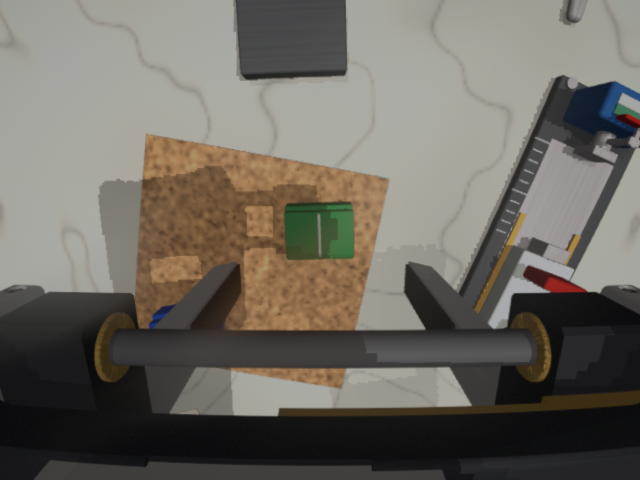

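```bash
cat >> h.py <<'E'
def blob(im,lo,hi,c,z,smin=90,vmin=40):
    h=cv2.cvtColor(im,cv2.COLOR_BGR2HSV);m=cv2.inRange(h,(lo,smin,vmin),(hi,255,255))
    m=cv2.morphologyEx(m,cv2.MORPH_CLOSE,np.ones((5,5)))
    cs=cv2.findContours(m,cv2.RETR_EXTERNAL,cv2.CHAIN_APPROX_NONE)[0];k=max(cs,key=cv2.contourArea)
    b=cv2.boxPoints(cv2.minAreaRect(k));P=np.array([onz(c,q,z) for q in b])
    e=[P[(i+1)%4]-P[i] for i in range(2)]
    print('area',cv2.contourArea(k),'px',b.round(0).tolist(),'ctr',P.mean(0).round(4),'edges',[(round(float(np.linalg.norm(v)),4),round(float(np.arctan2(v[1],v[0])),3)) for v in e])
E
python3 - <<'E'
from h import *
im=cv2.imread('pics/w4.png');c=calibration('wrist')
for v in (40,70,85): blob(im,50,85,c,.03,90,v)
E
```

```text
area 2581.0 px [[285.0, 204.0], [352.0, 204.0], [352.0, 258.0], [285.0, 258.0]] ctr [0.5585 0.2053 0.03  ] edges [(0.0584, -1.548), (0.0491, -3.1)]
area 2535.5 px [[285.0, 204.0], [352.0, 204.0], [352.0, 258.0], [285.0, 258.0]] ctr [0.5585 0.2053 0.03  ] edges [(0.0584, -1.548), (0.0491, -3.1)]
area 1124.5 px [[321.0, 258.0], [321.0, 204.0], [352.0, 204.0], [352.0, 258.0]] ctr [0.5589 0.1894 0.03  ] edges [(0.049, 0.022), (0.027, -1.548)]
```

Emit:
apply_moves(steps="-0.2 4 0 0 0 0 0.95;-0.2 8 0 0 0 0 0.95;-0.2 12 0 0 0 0 0.95;-0.2 14.3 0 0 0 0 0.95;-0.2 14.3 0 0 0 0 0.95")

```text
clock: 9.4
position: [0.5603, 0.2007, 0.0318]
ee_rot: [-1.57, -0.004, -3.118]
contact_force: [-0.7, -0.9, 0.6]
grip_width: 0.951
```

Emit:
apply_moves(steps="0 0 0 0 0 0 0.4;0 0 0 0 0 0 0.4;0 0 0 0 0 0 0.4;0 0 0 0 0 0 0.4;0 0 0 0 0 0 0.4")

```text
clock: 9.9
position: [0.5609, 0.2009, 0.0327]
ee_rot: [-1.571, -0.002, -3.118]
contact_force: [-0.2, 2.0, 3.1]
grip_width: 0.636
```

```bash
python3 - <<'E'
from h import *
plan([.6001,-.0281,.15],-1.8903)
E
```

```text
clock 9.9 pos [0.5609 0.2009 0.0327] shift [ -3.36 -11.73  22.99] turn [-0.0006  0.343   0.0022] zaz -1.89 steps 5.2 F [-0.2  2.   3.1] grip 0.636
```

Emit:
apply_moves(steps="0 -4 0 0 0 0 0.4;0 -8 0 0 0 0 0.4;0 -11.7 0 0 0 0 0.4;0 -11.7 0 0 0 0 0.4")

```text
clock: 10.3
position: [0.5647, 0.2016, 0.1561]
ee_rot: [-1.572, 0.009, -3.118]
contact_force: [0.8, -0.1, -0.8]
grip_width: 0.636
```

```bash
python3 - <<'E'
from h import *
plan([.6001,-.0281,.15],-1.8903)
save('side','s5.png')
E
```

```text
clock 10.3 pos [0.5647 0.2016 0.1561] shift [-2.99  0.61 23.05] turn [ 0.0027  0.3433 -0.0088] zaz -1.89 steps 4.6 F [ 0.8 -0.1 -0.8] grip 0.636
```

View pics/s5.png

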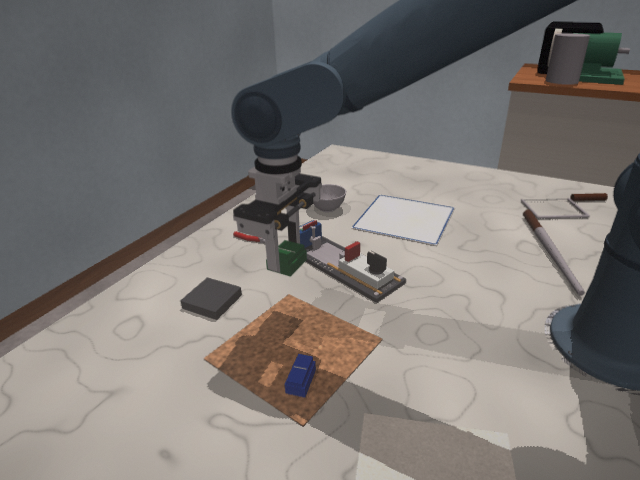

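Emit:
apply_moves(steps="-0.6 0.6 4.6 0 0.07 0 0.4;-1.2 0.6 9.2 0 0.14 0 0.4;-1.8 0.6 13.8 0 0.21 0 0.4;-2.4 0.6 18.4 0 0.28 0 0.4;-3 0.6 23 0 0.343 0 0.4")

```text
clock: 10.85
position: [0.5967, -0.0295, 0.1441]
ee_rot: [-1.572, -0.001, 2.82]
contact_force: [0.5, 1.2, -0.9]
grip_width: 0.635
```

Emit:
apply_moves(steps="0 0 0 0 0 0 0.4;0 0 0 0 0 0 0.4")

```text
clock: 11.05
position: [0.595, -0.0301, 0.1413]
ee_rot: [-1.572, -0.006, 2.818]
contact_force: [-0.2, -0.0, -1.8]
grip_width: 0.64
```

```bash
python3 - <<'E'
from h import *
plan([.6001,-.0281,.042],-1.8903)
save('wrist','w5.png');plan([.6001,-.0281,.042],-1.8903)
E
```

```text
clock 11.05 pos [ 0.595  -0.0301  0.1413] shift [-0.48  9.93 -0.34] turn [ 0.0011 -0.0043  0.006 ] zaz -1.89 steps 2.0 F [-0.2 -0.  -1.8] grip 0.64
clock 11.1 pos [ 0.5952 -0.029   0.1418] shift [-0.49  9.97 -0.23] turn [ 0.0011 -0.0025  0.0053] zaz -1.89 steps 2.0 F [-0.4  0.4 -1.9] grip 0.636
```

View pics/w5.png

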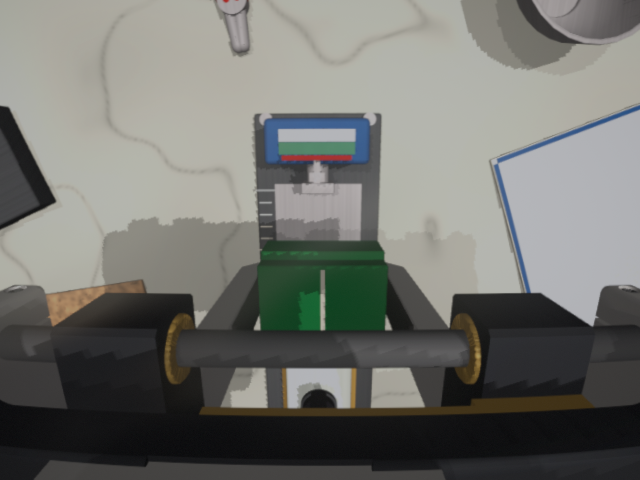

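```bash
python3 - <<'E'
from h import *
c=calibration('wrist')
ex=np.array([np.cos(-.3195),np.sin(-.3195),0]);ey=np.array([-ex[1],ex[0],0]);g=np.array([.5507,-.0118,0])
for p,z in [((318,193),.04),((255,112),.012),((380,113),.012),((318,163),.06),((263,163),.06),((370,163),.06)]:
    P=onz(c,p,z)-g; print(p,(P@ex).round(4),(P@ey).round(4))
im=cv2.imread('pics/w5.png');cv2.imwrite('pics/w5z.png',cv2.resize(im[100:280,240:400],None,fx=4,fy=3.3,interpolation=cv2.INTER_CUBIC))
E
```

```text
(318, 193) 0.0846 0.0018
(255, 112) 0.1449 0.051
(380, 113) 0.1439 -0.0464
(318, 163) 0.1068 0.0014
(263, 163) 0.107 0.0381
(370, 163) 0.1068 -0.0331
```

View pics/w5z.png

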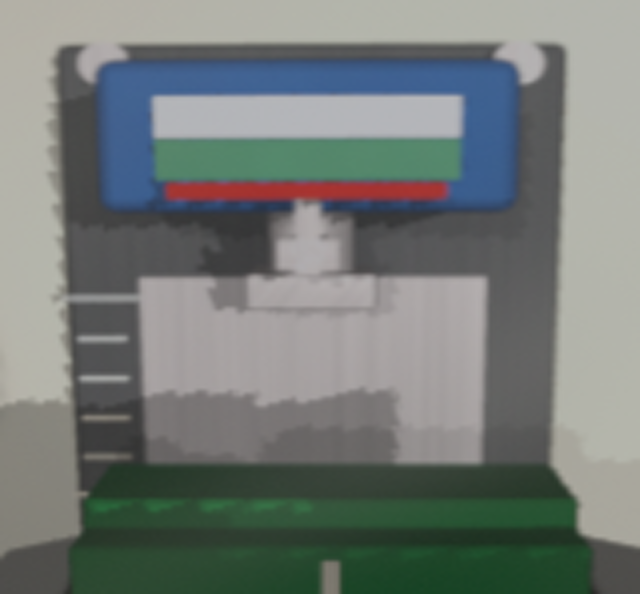

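Emit:
apply_moves(steps="-0.5 3 -0.3 0 0 0 0.4;-0.5 6 -0.3 0 0 0 0.4;-0.5 8.5 -0.3 0 0 0 0.4;-0.5 9.8 -0.3 0 0 0 0.4;-0.5 9.8 -0.3 0 0 0 0.4")

```text
clock: 11.6
position: [0.5992, -0.0259, 0.042]
ee_rot: [-1.572, -0.009, 2.822]
contact_force: [0.2, 0.2, -0.9]
grip_width: 0.634
```

```bash
python3 - <<'E'
from h import *
plan([.6001,-.0281,.041],-1.8903)
E
```

```text
clock 11.6 pos [ 0.5992 -0.0259  0.042 ] shift [-0.16  0.09  0.18] turn [ 0.001  -0.0005  0.0086] zaz -1.89 steps 0.1 F [ 0.2  0.2 -0.9] grip 0.634
```

Emit:
apply_moves(steps="0 0.1 0 0 0 0.009 0.4;0 0.1 0 0 0 0.009 0.4;0 0.1 0 0 0 0.009 0.8;0 0.1 0 0 0 0.009 0.8;0 0.1 0 0 0 0.009 0.8")

```text
clock: 12.1
position: [0.5997, -0.026, 0.0417]
ee_rot: [-1.572, 0.002, 2.821]
contact_force: [-0.8, 0.4, -0.1]
grip_width: 0.794
```

Emit:
apply_moves(steps="0 -4 0 0 0 0.01 0.8;0 -8 0 0 0 0.01 0.5;0 -12 0 0 0 0.01 0.28;0 -12 0 0 0 0.01 0.28;0 -12 0 0 0 0.01 0.28")

```text
clock: 12.6
position: [0.6002, -0.0263, 0.1631]
ee_rot: [-1.572, 0.015, 2.821]
contact_force: [-0.4, 0.4, -0.2]
grip_width: 0.494
```

```bash
python3 - <<'E'
from h import *
plan([.5236,-.0029,.12],-.3195)
save('side','s6.png',(250,170,450,320),4)
E
```

```text
clock 12.6 pos [ 0.6002 -0.0263  0.1631] shift [8.07 4.19 0.19] turn [-0.0103 -1.5715 -0.0125] zaz -0.32 steps 10.5 F [-0.4  0.4 -0.2] grip 0.494
```

View pics/s6.png

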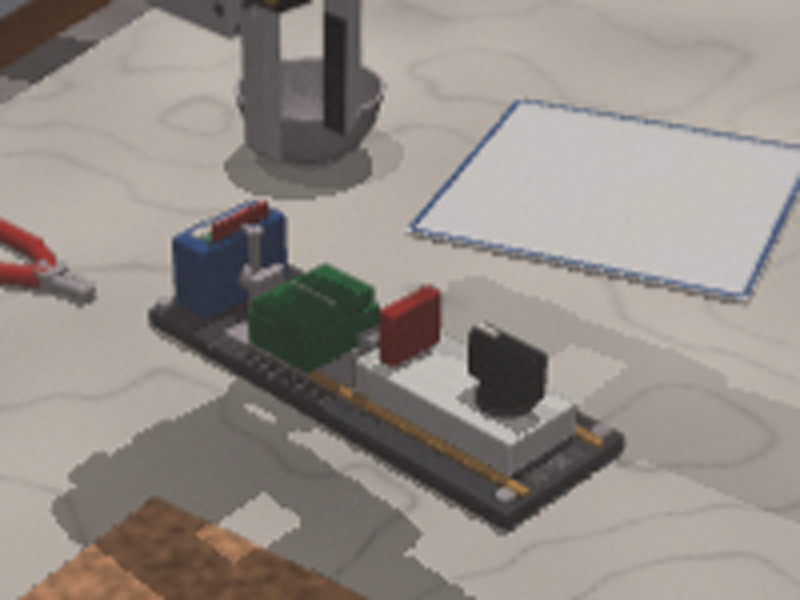

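Emit:
apply_moves(steps="3 0 0 0 -0.15 0 0.28;6 0 0 0 -0.3 0 0.28;8.1 0 0.2 0 -0.45 0 0.28;8.1 0 0.2 0 -0.6 0 0.28;8.1 0 0.2 0 -0.75 0 0.28")

```text
clock: 13.15
position: [0.5197, -0.002, 0.1581]
ee_rot: [-1.566, 0.006, -2.705]
contact_force: [-0.0, 0.4, 0.6]
grip_width: 0.284
```

Emit:
apply_moves(steps="0 0 0 0 -0.15 0 0.28;0 0 0 0 -0.3 0 0.28;0 0 0 0 -0.45 0 0.28;0 0 0 0 -0.6 0 0.28;0 0 0 0 -0.75 0 0.28")

```text
clock: 13.65
position: [0.5183, -0.0017, 0.1558]
ee_rot: [-1.568, 0.0, -1.956]
contact_force: [-0.7, 0.7, -0.3]
grip_width: 0.277
```

```bash
python3 - <<'E'
from h import *
plan([.5236,-.0029,.068],-.3195)
E
```

```text
clock 13.65 pos [ 0.5183 -0.0017  0.1558] shift [-0.09  8.78  0.51] turn [-0.0028 -0.0655 -0.0004] zaz -0.32 steps 1.8 F [-0.7  0.7 -0.3] grip 0.277
```

Emit:
apply_moves(steps="0 0 0.5 0 -0.065 0 0.28;0 3 0.5 0 -0.065 0 0.28;0 6 0.5 0 -0.065 0 0.28;0 8.8 0.5 0 -0.065 0 0.28;0 8.8 0.5 0 -0.065 0 0.28")

```text
clock: 14.15
position: [0.5198, -0.003, 0.0632]
ee_rot: [-1.577, -0.001, -1.891]
contact_force: [-0.1, -0.2, 0.2]
grip_width: 0.28
```

Emit:
apply_moves(steps="0 0 0 0 0 0 0;0 0 0 0 0 0 0;0 0 0 0 0 0 0;0 0 0 0 0 0 0")

```text
clock: 14.55
position: [0.5196, -0.0031, 0.0628]
ee_rot: [-1.576, -0.001, -1.891]
contact_force: [2.4, -1.0, -9.3]
grip_width: 0.126
```

```bash
python3 - <<'E'
from h import *
ex=np.array([np.cos(-.3195),np.sin(-.3195),0]);ey=np.array([-ex[1],ex[0],0]);g=np.array([.5507,-.0118,0])
p,_=pose(sense());print('fin gauge x,y',(p-g)@ex,(p-g)@ey)
t=g+ex*.010;t[2]=p[2];plan(t,-.3195)
E
```

```text
fin gauge x,y -0.03225620559564444 -0.0015099581955462299
clock 14.55 pos [ 0.5196 -0.0031  0.0628] shift [-0.15 -0.02  4.23] turn [ 0.0055 -0.0008  0.0007] zaz -0.32 steps 0.8 F [ 2.4 -1.  -9.3] grip 0.126
```

Emit:
apply_moves(steps="0 -0.2 0.8 0 0 0 0;0 -0.2 1.6 0 0 0 0;0 -0.2 2.4 0 0 0 0;0 -0.2 3.0 0 0 0 0;0 -0.2 3.5 0 0 0 0")

```text
clock: 15.05
position: [0.5518, -0.0138, 0.0629]
ee_rot: [-1.58, -0.001, -1.891]
contact_force: [-3.2, 1.7, -19.6]
grip_width: 0.13
```

```bash
cat >> h.py <<'E'
ex=np.array([np.cos(-.3195),np.sin(-.3195),0]);ey=np.array([-ex[1],ex[0],0]);g0=np.array([.5507,-.0118,0])
def gx():
    s=sense();p,_=pose(s);F=np.array(s['contact_force']);print('clock',round(s['clock'],2),'gauge x,y',((p-g0)@ex*1000).round(2),((p-g0)@ey*1000).round(2),'z',p[2].round(4),'Fx,Fy,Fz',(F@ex).round(2),(F@ey).round(2),F[2].round(2),'grip',s['grip_width'])
E
python3 - <<'E'
from h import *
gx()
save('scene','s7.png',(240,200,340,295),6)
gx()
E
```

```text
clock 15.05 gauge x,y 1.65 -1.58 z 0.0629 Fx,Fy,Fz -3.53 0.64 -19.65 grip 0.13029760881620137
clock 15.1 gauge x,y 2.38 -1.62 z 0.0629 Fx,Fy,Fz -0.82 1.82 -23.96 grip 0.1262083318449824
```

View pics/s7.png

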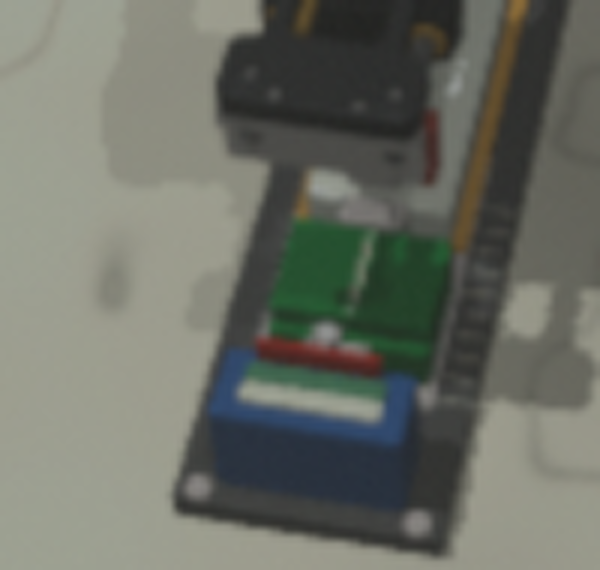

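Emit:
apply_moves(steps="0 0.1 0.2 0 0 0 0;0 0.1 0.4 0 0 0 0;0 0.1 0.6 0 0 0 0;0 0.1 0.7 0 0 0 0;0 0.1 0.7 0 0 0 0")

```text
clock: 15.6
position: [0.5588, -0.0162, 0.0628]
ee_rot: [-1.581, -0.001, -1.891]
contact_force: [-7.4, 1.5, -6.9]
grip_width: 0.124
```

```bash
python3 - <<'E'
from h import *
gx()
save('scene','s8.png',(240,200,340,295),6)
gx()
E
```

```text
clock 15.6 gauge x,y 9.06 -1.62 z 0.0628 Fx,Fy,Fz -7.49 -0.94 -6.9 grip 0.1241348685727231
clock 15.65 gauge x,y 9.09 -1.61 z 0.0629 Fx,Fy,Fz -8.38 -0.52 -6.85 grip 0.12847001575709735
```

View pics/s8.png

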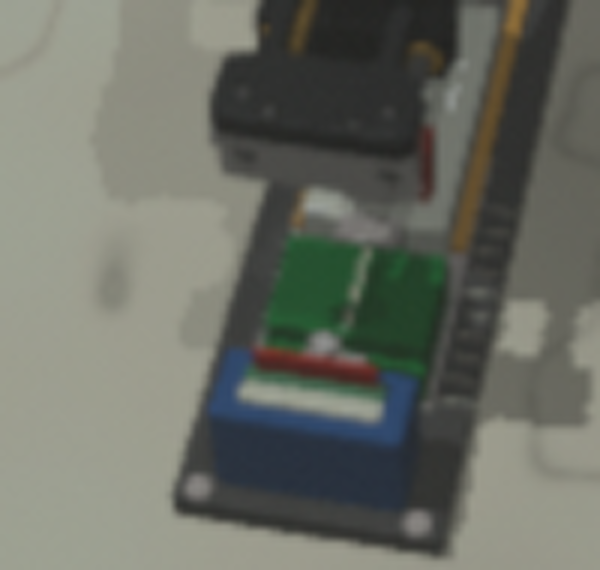

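Emit:
apply_moves(steps="0 0.1 0.1 0 0 0 0;0 0.1 0.1 0 0 0 0;0 0.1 0.1 0 0 0 0;0 0.1 0.1 0 0 0 0;0 0.1 0.1 0 0 0 0")

```text
clock: 16.15
position: [0.5592, -0.0163, 0.0629]
ee_rot: [-1.583, -0.001, -1.891]
contact_force: [-8.8, 3.2, -5.9]
grip_width: 0.127
```

```bash
python3 - <<'E'
from h import *
gx()
p,_=pose(sense());plan(g0+ex*-.034+[0,0,p[2]],-.3195)
E
```

```text
clock 16.15 gauge x,y 9.52 -1.63 z 0.0629 Fx,Fy,Fz -9.32 0.25 -5.86 grip 0.12741429485468383
clock 16.15 pos [ 0.5592 -0.0163  0.0629] shift [-0.16  0.05 -4.35] turn [ 0.0121 -0.0006  0.0014] zaz -0.32 steps 0.9 F [-8.8  3.2 -5.9] grip 0.127
```

Emit:
apply_moves(steps="0 0 -0.8 0 0 0 0;0 0 -1.6 0 0 0 0;0 0 -2.4 0 0 0 0;0 0 -3.2 0 0 0 0;0 0 -3.5 0 0 0 0")

```text
clock: 16.65
position: [0.525, -0.005, 0.063]
ee_rot: [-1.583, -0.001, -1.891]
contact_force: [3.3, -0.3, -23.4]
grip_width: 0.128
```

Emit:
apply_moves(steps="0 0 0 0 0 0 0.28;0 0 0 0 0 0 0.28;0 0 0 0 0 0 0.28;0 -5 0 0 0 0 0.28;0 -11 0 0 0 0 0.8")

```text
clock: 17.15
position: [0.5261, -0.0053, 0.1645]
ee_rot: [-1.585, -0.002, -1.891]
contact_force: [1.2, -0.9, 0.1]
grip_width: 0.333
```

```bash
python3 - <<'E'
from h import *
gx()
save('side','s9.png',(250,170,450,320),4)
c=calibration('side');im=cv2.imread('pics/s9.png')
t=g0+ex*.062+ey*0;t[2]=.16;plan(t,-1.8903)
E
```

```text
clock 17.15 gauge x,y -25.44 -1.58 z 0.1645 Fx,Fy,Fz 1.43 -0.46 0.07 grip 0.3329465121289088
clock 17.2 pos [ 0.5321 -0.0064  0.1752] shift [-0.07  1.55  8.13] turn [-0.0027  1.5707 -0.0029] zaz -1.89 steps 10.5 F [4.1 0.2 5.5] grip 0.369
```

View pics/s9.png

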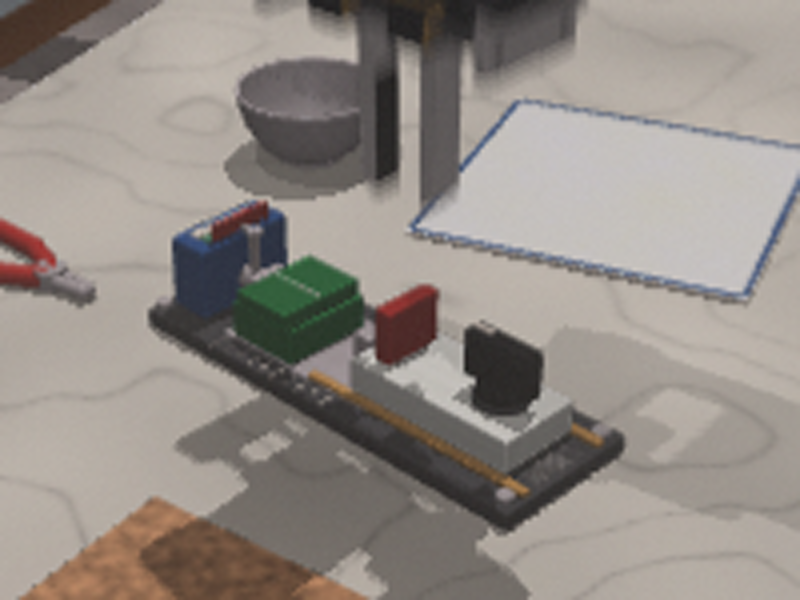

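Emit:
apply_moves(steps="0 -0.5 1.5 0 0.15 0 0.85;0 -0.5 3 0 0.3 0 0.85;0 -0.5 5 0 0.45 0 0.85;0 -0.5 7 0 0.6 0 0.85;0 -0.5 7.9 0 0.75 0 0.85")

```text
clock: 17.7
position: [0.6094, -0.0321, 0.1823]
ee_rot: [-1.566, 0.005, -2.646]
contact_force: [-0.6, 0.3, -0.1]
grip_width: 0.798
```

Emit:
apply_moves(steps="0 0 0 0 0.15 0 0.85;0 0 0 0 0.3 0 0.85;0 0 0 0 0.45 0 0.85;0 0 0 0 0.6 0 0.85;0 0 0 0 0.75 0 0.85")

```text
clock: 18.2
position: [0.6106, -0.0325, 0.184]
ee_rot: [-1.571, 0.01, 2.887]
contact_force: [0.1, -0.4, 0.2]
grip_width: 0.847
```

```bash
python3 - <<'E'
from h import *
t=g0+ex*.060+ey*.001;t[2]=.042;plan(t,-1.8903)
E
```

```text
clock 18.2 pos [ 0.6106 -0.0325  0.184 ] shift [ 0.46 14.2  -0.21] turn [ 0.0001  0.0651 -0.0099] zaz -1.89 steps 2.8 F [ 0.1 -0.4  0.2] grip 0.847
```

Emit:
apply_moves(steps="0.4 0 -0.2 0 0.065 -0.01 0.85;0.4 4 -0.2 0 0.065 -0.01 0.85;0.4 8 -0.2 0 0.065 -0.01 0.85;0.4 12 -0.2 0 0.065 -0.01 0.85;0.4 14.2 -0.2 0 0.065 -0.01 0.85")

```text
clock: 18.7
position: [0.6079, -0.0299, 0.0399]
ee_rot: [-1.571, -0.002, 2.822]
contact_force: [-0.1, -0.3, -0.3]
grip_width: 0.848
```

Emit:
apply_moves(steps="0 0.1 0 0 0 0 0.4;0 0.1 0 0 0 0 0.4;0 0.1 0 0 0 0 0.4;0 0 0 0 0 0 0.4;0 0 0 0 0 0 0.4")

```text
clock: 19.2
position: [0.6084, -0.03, 0.0409]
ee_rot: [-1.571, -0.001, 2.822]
contact_force: [0.0, -0.4, -2.0]
grip_width: 0.636
```

```bash
python3 - <<'E'
from h import *
gx();plan([.50,-.33,.16],-1.5708)
E
```

```text
clock 19.2 gauge x,y 60.45 0.84 z 0.0409 Fx,Fy,Fz 0.14 -0.35 -1.96 grip 0.6356055112778384
clock 19.2 pos [ 0.6084 -0.03    0.0409] shift [  0.88 -11.9   31.89] turn [ 0.     -0.3194  0.0008] zaz -1.571 steps 6.8 F [ 0.  -0.4 -2. ] grip 0.636
```

Emit:
apply_moves(steps="0 -4 0 0 0 0 0.4;0 -8 0 0 0 0 0.4;0 -12 0 0 0 0 0.4;0 -12 0 0 0 0 0.4")

```text
clock: 19.6
position: [0.6125, -0.0309, 0.1686]
ee_rot: [-1.572, 0.012, 2.822]
contact_force: [0.9, -0.2, -0.5]
grip_width: 0.635
```

```bash
python3 - <<'E'
from h import *
plan([.545,-.30,.16],-1.5708)
E
```

```text
clock 19.6 pos [ 0.6125 -0.0309  0.1686] shift [-2.02  0.86 27.67] turn [-0.001  -0.3191 -0.0126] zaz -1.571 steps 5.6 F [ 0.9 -0.2 -0.5] grip 0.635
```

Emit:
apply_moves(steps="0 0.5 5 0 -0.07 0 0.4;-0.5 0.5 10 0 -0.14 0 0.4;-1 0.5 15 0 -0.21 0 0.4;-1.5 0.5 20 0 -0.28 0 0.4;-2 0.5 25 0 -0.32 0 0.4")

```text
clock: 20.1
position: [0.5521, -0.275, 0.1627]
ee_rot: [-1.569, 0.011, -3.139]
contact_force: [1.4, -0.0, -2.3]
grip_width: 0.637
```

```bash
python3 - <<'E'
from h import *
plan([.545,-.30,.034],-1.5708)
E
```

```text
clock 20.1 pos [ 0.5521 -0.275   0.1627] shift [ 0.86 12.87  2.47] turn [-0.0022  0.0031 -0.0112] zaz -1.571 steps 2.6 F [ 1.4 -0.  -2.3] grip 0.637
```

Emit:
apply_moves(steps="0.8 0 2.4 0 0 -0.011 0.4;0.8 4 2.4 0 0 -0.011 0.4;0.8 8 2.4 0 0 -0.011 0.4;0.8 11.5 2.4 0 0 -0.011 0.4;0.8 12.6 2.4 0 0 -0.011 0.4")

```text
clock: 20.6
position: [0.5422, -0.2966, 0.0319]
ee_rot: [-1.576, -0.008, -3.139]
contact_force: [-8.6, 12.3, 28.5]
grip_width: 0.636
```

```bash
python3 - <<'E'
from h import *
plan([.545,-.30,.0332],-1.5708)
E
```

```text
clock 20.6 pos [ 0.5422 -0.2966  0.0319] shift [-0.28 -0.13  0.34] turn [0.0048 0.0028 0.008 ] zaz -1.571 steps 0.1 F [-8.6 12.3 28.5] grip 0.636
```

Emit:
apply_moves(steps="0 -0.1 0 0 0 0 0.4;0 -0.1 0 0 0 0 0.7;0 -0.1 0 0 0 0 0.8;0 -0.1 0 0 0 0 0.8;0 -0.1 0 0 0 0 0.8")

```text
clock: 21.1
position: [0.5427, -0.297, 0.0339]
ee_rot: [-1.575, -0.007, -3.139]
contact_force: [-0.2, -0.0, -0.5]
grip_width: 0.799
```

Emit:
apply_moves(steps="0 -3 0 0 0 0 0.8;0 -6 0 0 0 0 0.8;0 -10 0 0 0 0 0.9;0 -15 0 0 0 0 0.9;0 -16 0 0 0 0 0.9")

```text
clock: 21.6
position: [0.5467, -0.2997, 0.2017]
ee_rot: [-1.567, 0.003, -3.139]
contact_force: [0.5, -0.4, 1.5]
grip_width: 0.898
```

```bash
python3 - <<'E'
from h import *
save('scene','s10.png')
c=calibration('scene');im=cv2.imread('pics/s10.png')
blob(im,50,85,c,.03)
blob(im,105,125,c,.03,140,60)
plan([.4638,.3331,.18],-1.40)
E
```

```text
area 381.0 px [[167.0, 231.0], [192.0, 231.0], [192.0, 249.0], [167.0, 249.0]] ctr [ 0.5446 -0.2957  0.03  ] edges [(0.0584, 1.438), (0.0518, 0.037)]
area 670.0 px [[572.0, 71.0], [607.0, 68.0], [611.0, 118.0], [576.0, 121.0]] ctr [0.1182 0.9622 0.03  ] edges [(0.1415, 1.637), (0.2999, -0.502)]
clock 21.65 pos [ 0.5463 -0.2994  0.2006] shift [  8.06   1.85 -63.28] turn [-0.0032 -0.1678 -0.0015] zaz -1.4 steps 12.8 F [ 1.1 -1.1  0.8] grip 0.901
```

View pics/s10.png

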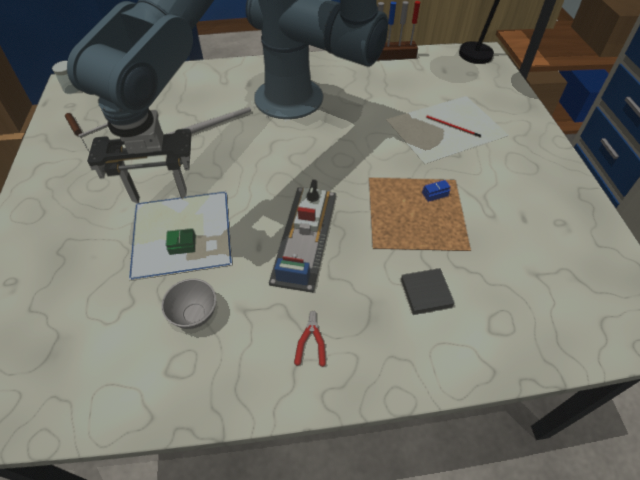

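Emit:
apply_moves(steps="0.6 0 -5 0 0 0 0.95;1.2 0 -10 0 0 0 0.95;1.8 0 -15 0 0 0 0.95;2.4 0 -20 0 0 0 0.95;3 0 -25 0 0 0 0.95")

```text
clock: 22.15
position: [0.5143, -0.0489, 0.1981]
ee_rot: [-1.569, -0.0, -3.139]
contact_force: [0.9, 0.5, 0.2]
grip_width: 0.951
```

Emit:
apply_moves(steps="0.7 0 -5 0 0 0 0.95;1.4 0 -10 0 -0.05 0 0.95;2 0 -15 0 -0.1 0 0.95;2.6 0 -20 0 -0.15 0 0.95;3.2 0 -25 0 -0.17 0 0.95")

```text
clock: 22.65
position: [0.4808, 0.1985, 0.1962]
ee_rot: [-1.568, -0.003, -2.968]
contact_force: [0.3, -0.3, 1.0]
grip_width: 0.95
```

```bash
python3 - <<'E'
from h import *
plan([.4638,.3331,.18],-1.38)
E
```

```text
clock 22.65 pos [0.4808 0.1985 0.1962] shift [ -0.66   1.58 -13.55] turn [-0.0023 -0.0172  0.0026] zaz -1.38 steps 2.7 F [ 0.3 -0.3  1. ] grip 0.95
```

Emit:
apply_moves(steps="-0.7 1 -5 0 -0.017 0 0.95;-0.7 1 -10 0 -0.017 0 0.95;-0.7 1 -13.5 0 -0.017 0 0.95;-0.7 1 -13.5 0 -0.017 0 0.95;-0.7 1 -13.5 0 -0.017 0 0.95")

```text
clock: 23.15
position: [0.4633, 0.3328, 0.1842]
ee_rot: [-1.568, -0.005, -2.949]
contact_force: [-0.4, -0.9, 0.2]
grip_width: 0.949
```

```bash
python3 - <<'E'
from h import *
snapshot('side');plan([.4638,.3331,.033],-1.38)
c=calibration('wrist');save('wrist','w6.png')
im=cv2.imread('pics/w6.png')
for s in (100,140,170):blob(im,105,125,c,.03,s,50)
E
```

```text
clock 23.2 pos [0.4638 0.332  0.1846] shift [-0.09 15.16 -0.15] turn [-0.0031 -0.0001  0.0047] zaz -1.38 steps 3.0 F [-0.5 -0.8  0.6] grip 0.952
area 2314.5 px [[287.0, 210.0], [353.0, 210.0], [353.0, 247.0], [287.0, 247.0]] ctr [0.4625 0.3344 0.03  ] edges [(0.0591, -1.38), (0.0343, -2.93)]
area 563.0 px [[288.0, 212.0], [325.0, 212.0], [325.0, 239.0], [288.0, 239.0]] ctr [0.463  0.3469 0.03  ] edges [(0.0331, -1.38), (0.0249, -2.948)]Traceback (most recent call last):
  File "<stdin>", line 5, in <module>
  File "h.py", line 34, in blob
    cs=cv2.findContours(m,cv2.RETR_EXTERNAL,cv2.CHAIN_APPROX_NONE)[0];k=max(cs,key=cv2.contourArea)
                                                                        ~~~^^^^^^^^^^^^^^^^^^^^^^^^
ValueError: max() iterable argument is empty
```

View pics/w6.png

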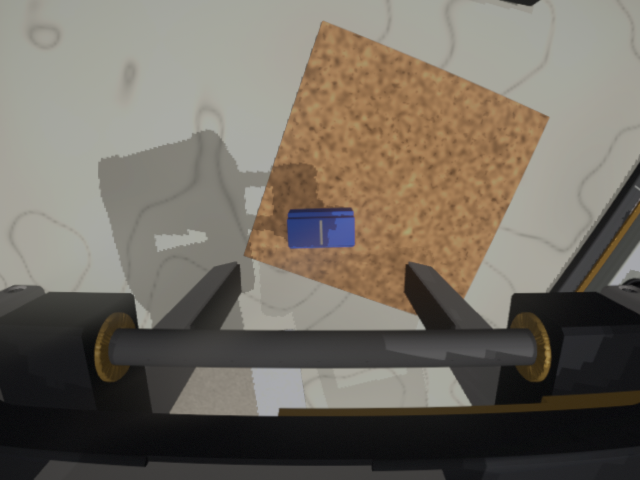

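Emit:
apply_moves(steps="0.1 4 -0.2 0 0 0.005 0.95;0.1 8 -0.2 0 0 0.005 0.95;0.1 12 -0.2 0 0 0.005 0.95;0.1 14.5 -0.2 0 0 0.005 0.95;0.1 15 -0.2 0 0 0.005 0.95")

```text
clock: 23.75
position: [0.4601, 0.3302, 0.0313]
ee_rot: [-1.566, -0.006, -2.954]
contact_force: [-0.8, -0.4, -0.2]
grip_width: 0.952
```

Emit:
apply_moves(steps="0 0 0 0 0 0 0.4;0 0 0 0 0 0 0.4;0 0 0 0 0 0 0.4;0 0 0 0 0 0 0.4;0 0 0 0 0 0 0.4")

```text
clock: 24.25
position: [0.4612, 0.3307, 0.0328]
ee_rot: [-1.567, -0.003, -2.954]
contact_force: [-0.4, -0.8, 5.6]
grip_width: 0.641
```

```bash
python3 - <<'E'
from h import *
plan([.4638,.3331,.15],-1.38)
E
```

```text
clock 24.25 pos [0.4612 0.3307 0.0328] shift [ -0.26 -11.72  -0.14] turn [-0.0041 -0.0034  0.0034] zaz -1.38 steps 2.3 F [-0.4 -0.8  5.6] grip 0.641
```

Emit:
apply_moves(steps="0 -4 0 0 0 0 0.4;0 -8 0 0 0 0 0.4;0 -12 0 0 0 0 0.4;0 -12 0 0 0 0 0.4")

```text
clock: 24.65
position: [0.4651, 0.3331, 0.1598]
ee_rot: [-1.57, 0.009, -2.954]
contact_force: [1.5, 0.6, 0.5]
grip_width: 0.639
```

```bash
python3 - <<'E'
from h import *
t=g0+ex*.058+ey*.001;t[2]=.155;plan(t,-1.8903)
E
```

```text
clock 24.65 pos [0.4651 0.3331 0.1598] shift [-7.09  0.58 38.22] turn [ 0.0011  0.5073 -0.0089] zaz -1.89 steps 7.8 F [1.5 0.6 0.5] grip 0.639
```

Emit:
apply_moves(steps="-0.9 0.3 4.8 0 0.07 0 0.4;-1.8 0.3 9.6 0 0.14 0 0.4;-2.7 0.3 14.4 0 0.21 0 0.4;-3.6 0.3 19.2 0 0.28 0 0.4;-4.5 0.3 24 0 0.35 0 0.4")

```text
clock: 25.15
position: [0.5538, 0.104, 0.1564]
ee_rot: [-1.573, 0.007, 2.977]
contact_force: [0.1, 0.8, -1.0]
grip_width: 0.636
```

```bash
python3 - <<'E'
from h import *
t=g0+ex*.058+ey*.001;t[2]=.155;plan(t,-1.8903)
E
```

```text
clock 25.15 pos [0.5538 0.104  0.1564] shift [-7.34  0.17 12.27] turn [ 0.0023  0.1547 -0.0071] zaz -1.89 steps 2.9 F [ 0.1  0.8 -1. ] grip 0.636
```

Emit:
apply_moves(steps="-2.4 0 4 0 0.05 0 0.4;-5 0 8.2 0 0.1 0 0.4;-7.3 0 12.3 0 0.155 -0.007 0.4;-7.3 0 12.3 0 0.155 -0.007 0.4;-7.3 0 12.3 0 0.155 -0.007 0.4")

```text
clock: 25.65
position: [0.605, -0.0299, 0.1554]
ee_rot: [-1.573, -0.002, 2.82]
contact_force: [0.2, -0.2, -1.1]
grip_width: 0.638
```

```bash
python3 - <<'E'
from h import *
t=g0+ex*.058+ey*.001;t[2]=.042;plan(t,-1.8903)
gx()
E
```

```text
clock 25.65 pos [ 0.605  -0.0299  0.1554] shift [-0.1  11.34 -0.09] turn [ 0.0024 -0.0018  0.0023] zaz -1.89 steps 2.3 F [ 0.2 -0.2 -1.1] grip 0.638
clock 25.65 gauge x,y 57.24 -0.13 z 0.1554 Fx,Fy,Fz 0.23 -0.11 -1.14 grip 0.6381221621106712
```

Emit:
apply_moves(steps="-0.1 4 -0.1 0 0 0 0.4;-0.1 8 -0.1 0 0 0 0.4;-0.1 10 -0.1 0 0 0 0.4;-0.1 11.2 -0.1 0 0 0 0.4;-0.1 11.2 -0.1 0 0 0 0.4")

```text
clock: 26.15
position: [0.6051, -0.0274, 0.0422]
ee_rot: [-1.573, -0.005, 2.822]
contact_force: [0.2, -0.3, -1.0]
grip_width: 0.639
```

```bash
python3 - <<'E'
from h import *
t=g0+ex*.058+ey*.001;t[2]=.042;plan(t,-1.8903)
gx()
E
```

```text
clock 26.15 pos [ 0.6051 -0.0274  0.0422] shift [-0.15  0.02  0.12] turn [0.0023 0.0001 0.0046] zaz -1.89 steps 0.0 F [ 0.2 -0.3 -1. ] grip 0.639
clock 26.15 gauge x,y 56.55 2.24 z 0.0422 Fx,Fy,Fz 0.26 -0.19 -1.0 grip 0.6388482283355171
```

Emit:
apply_moves(steps="0 0.12 0.1 0 0 0.004 0.4;0 0.12 0.1 0 0 0.004 0.4;0 0.12 0.1 0 0 0.004 0.8;0 0.12 0.1 0 0 0.004 0.8;0 0.12 0.1 0 0 0.004 0.8")

```text
clock: 26.65
position: [0.6052, -0.0285, 0.0416]
ee_rot: [-1.573, 0.0, 2.822]
contact_force: [0.3, 0.8, -1.2]
grip_width: 0.799
```

Emit:
apply_moves(steps="0 -4 0 0 0 0.01 0.8;0 -8 0 0 0 0.01 0.5;0 -12 0 0 0 0.01 0.28;0 -12 0 0 0 0.01 0.28;0 -12 0 0 0 0.01 0.28")

```text
clock: 27.15
position: [0.6057, -0.029, 0.1628]
ee_rot: [-1.573, 0.013, 2.822]
contact_force: [-0.7, 0.6, -0.7]
grip_width: 0.497
```

```bash
python3 - <<'E'
from h import *
t=g0+ex*-.0252+ey*-.001;t[2]=.16;plan(t,-.3195)
save('side','s11.png',(250,170,450,320),4)
E
```

```text
clock 27.15 pos [ 0.6057 -0.029   0.1628] shift [8.28 0.17 0.2 ] turn [-0.0082 -1.5709 -0.0122] zaz -0.32 steps 10.5 F [-0.7  0.6 -0.7] grip 0.497
```

View pics/s11.png

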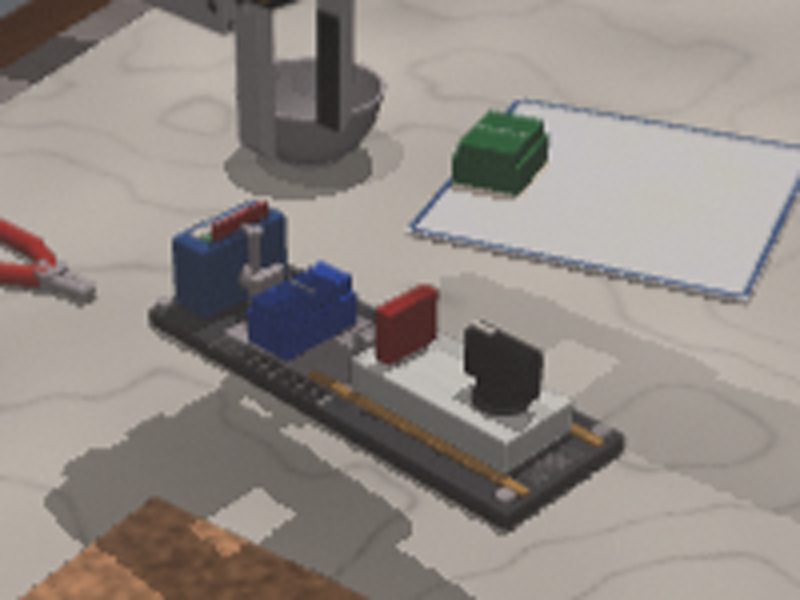

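Emit:
apply_moves(steps="3 0 0 0 -0.15 0 0.28;6 0 0 0 -0.3 0 0.28;8.3 0 0.2 0 -0.45 0 0.28;8.3 0 0.2 0 -0.6 0 0.28;8.3 0 0.2 0 -0.75 0 0.28")

```text
clock: 27.7
position: [0.5232, -0.004, 0.1579]
ee_rot: [-1.568, 0.005, -2.705]
contact_force: [0.3, -0.3, 0.1]
grip_width: 0.285
```

Emit:
apply_moves(steps="0 0 0 0 -0.15 0 0.28;0 0 0 0 -0.3 0 0.28;0 0 0 0 -0.45 0 0.28;0 0 0 0 -0.6 0 0.28;0 0 0 0 -0.75 0 0.28")

```text
clock: 28.2
position: [0.5218, -0.0038, 0.1556]
ee_rot: [-1.57, 0.002, -1.955]
contact_force: [-0.2, 0.4, 0.3]
grip_width: 0.28
```

```bash
python3 - <<'E'
from h import *
t=g0+ex*-.0252+ey*-.001;t[2]=.069;plan(t,-.3195)
save('scene','s12.png')
im=cv2.imread('pics/s12.png');c=calibration('scene');blob(im,50,85,c,.03)
for p in [(135,205),(228,194),(231,265),(131,276)]: pass
cv2.imwrite('pics/s12z.png',cv2.resize(im[180:300,110:330],None,fx=3.6,fy=3.6))
E
```

```text
clock 28.2 pos [ 0.5218 -0.0038  0.1556] shift [-0.06  8.66  0.46] turn [-0.0011 -0.0649 -0.0015] zaz -0.32 steps 1.7 F [-0.2  0.4  0.3] grip 0.28
area 463.0 px [[166.0, 247.0], [194.0, 244.0], [196.0, 263.0], [169.0, 266.0]] ctr [ 0.5878 -0.2896  0.03  ] edges [(0.0614, 1.587), (0.0527, 0.125)]
```

View pics/s12z.png

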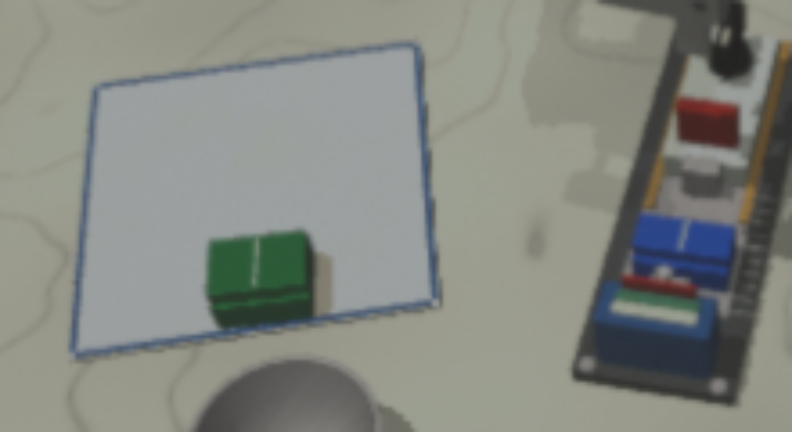

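Emit:
apply_moves(steps="0 0 0.3 0 -0.065 0 0.28;0 3 0.3 0 -0.065 0 0.28;0 6 0.3 0 -0.065 0 0.28;0 8.3 0.3 0 -0.065 0 0.28;0 8.3 0.3 0 -0.065 0 0.28")

```text
clock: 28.75
position: [0.5207, -0.004, 0.0677]
ee_rot: [-1.58, 0.0, -1.889]
contact_force: [-0.1, -0.5, -0.6]
grip_width: 0.283
```

Emit:
apply_moves(steps="0 0 0 0 0 0 0;0 0 0 0 0 0 0;0 0 0 0 0 0 0;0 0 0 0 0 0 0")

```text
clock: 29.15
position: [0.5215, -0.0042, 0.0685]
ee_rot: [-1.577, 0.001, -1.889]
contact_force: [2.0, -1.0, -3.8]
grip_width: 0.125
```

```bash
python3 - <<'E'
from h import *
gx()
E
```

```text
clock 29.15 gauge x,y -30.15 -2.0 z 0.0685 Fx,Fy,Fz 2.25 -0.34 -3.77 grip 0.12525624254274792
```

Emit:
apply_moves(steps="0 0 1 0 0 0 0;0 0 2 0 0 0 0;0 0 3 0 0 0 0;0 0 4 0 0 0 0;0 0 4.7 0 0 0 0")

```text
clock: 29.65
position: [0.5673, -0.0195, 0.0684]
ee_rot: [-1.577, 0.0, -1.889]
contact_force: [-3.9, -0.4, 3.4]
grip_width: 0.129
```

```bash
python3 - <<'E'
from h import *
gx()
E
```

```text
clock 29.65 gauge x,y 18.13 -2.09 z 0.0684 Fx,Fy,Fz -3.59 -1.6 3.39 grip 0.1291416376280833
```

Emit:
apply_moves(steps="0 0 0.2 0 0 0 0;0 0 0.4 0 0 0 0;0 0 0.6 0 0 0 0;0 0 0.7 0 0 0 0;0 0 0.7 0 0 0 0")

```text
clock: 30.15
position: [0.5727, -0.0213, 0.0684]
ee_rot: [-1.581, -0.0, -1.889]
contact_force: [-8.3, 0.4, 6.4]
grip_width: 0.128
```

```bash
python3 - <<'E'
from h import *
gx()
save('scene','s13.png',(240,200,340,295),6)
gx()
E
```

```text
clock 30.15 gauge x,y 23.91 -2.11 z 0.0684 Fx,Fy,Fz -7.99 -2.2 6.41 grip 0.12764311012197257
clock 30.2 gauge x,y 23.87 -2.11 z 0.0684 Fx,Fy,Fz -7.53 -1.76 6.42 grip 0.12874395275258163
```

View pics/s13.png

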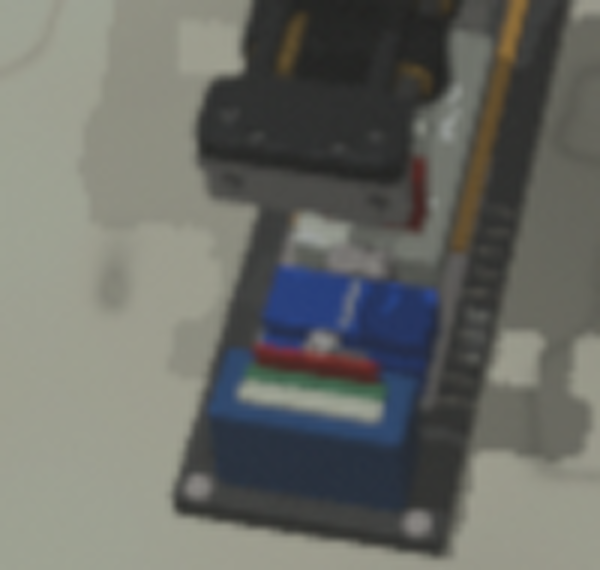

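Emit:
apply_moves(steps="0 0 0.2 0 0 0 0;0 0 0.3 0 0 0 0;0 0 0.3 0 0 0 0;0 0 0.3 0 0 0 0;0 0 0.3 0 0 0 0")

```text
clock: 30.7
position: [0.5739, -0.0217, 0.0684]
ee_rot: [-1.585, -0.001, -1.888]
contact_force: [-8.9, 0.5, 6.9]
grip_width: 0.129
```

```bash
python3 - <<'E'
from h import *
gx()
save('scene','s14.png',(240,200,340,295),6)
gx()
E
```

```text
clock 30.7 gauge x,y 25.18 -2.11 z 0.0684 Fx,Fy,Fz -8.59 -2.35 6.91 grip 0.12899743462115845
clock 30.75 gauge x,y 25.21 -2.1 z 0.0684 Fx,Fy,Fz -8.57 -2.69 8.11 grip 0.12636592745572445
```

View pics/s14.png

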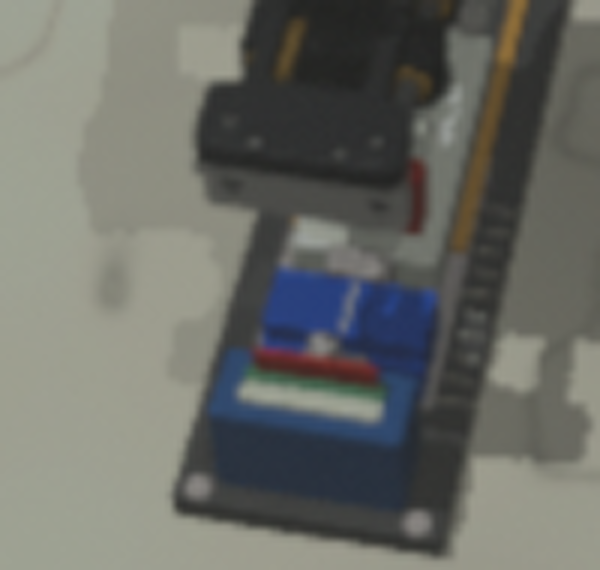

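Emit:
apply_moves(steps="0 0 0.2 0 0 0 0;0 0 0.3 0 0 0 0;0 0 0.3 0 0 0 0;0 0 0.3 0 0 0 0;0 0 0.3 0 0 0 0")

```text
clock: 31.25
position: [0.5749, -0.022, 0.0683]
ee_rot: [-1.591, -0.001, -1.888]
contact_force: [-12.2, 0.7, 8.6]
grip_width: 0.131
```

Emit:
apply_moves(steps="0 0 -0.8 0 0 0 0;0 0 -1.6 0 0 0 0;0 0 -2.4 0 0 0 0;0 0 -3.2 0 0 0 0;0 0 -3.5 0 0 0 0")

```text
clock: 31.75
position: [0.5404, -0.0106, 0.0684]
ee_rot: [-1.592, -0.001, -1.888]
contact_force: [2.8, -0.2, -9.8]
grip_width: 0.128
```

Emit:
apply_moves(steps="0 0 0 0 0 0 0.28;0 0 0 0 0 0 0.28;0 0 0 0 0 0 0.28;0 -5 0 0 0 0 0.28;0 -11 0 0 0 0 0.8")

```text
clock: 32.25
position: [0.5413, -0.0109, 0.1685]
ee_rot: [-1.596, -0.001, -1.888]
contact_force: [0.5, -0.1, 0.6]
grip_width: 0.331
```

```bash
python3 - <<'E'
from h import *
save('side','s15.png',(250,170,450,320),4)
gx()
t=g0+ex*.068+ey*.001;t[2]=.175;plan(t,-1.8903)
E
```

```text
clock 32.3 gauge x,y -3.06 -1.28 z 0.1793 Fx,Fy,Fz 5.3 1.93 4.97 grip 0.3710681997004573
clock 32.3 pos [ 0.5474 -0.0121  0.1793] shift [-0.21  0.37  7.11] turn [0.0063 1.5737 0.0058] zaz -1.89 steps 10.5 F [5.6 0.2 5. ] grip 0.371
```

View pics/s15.png

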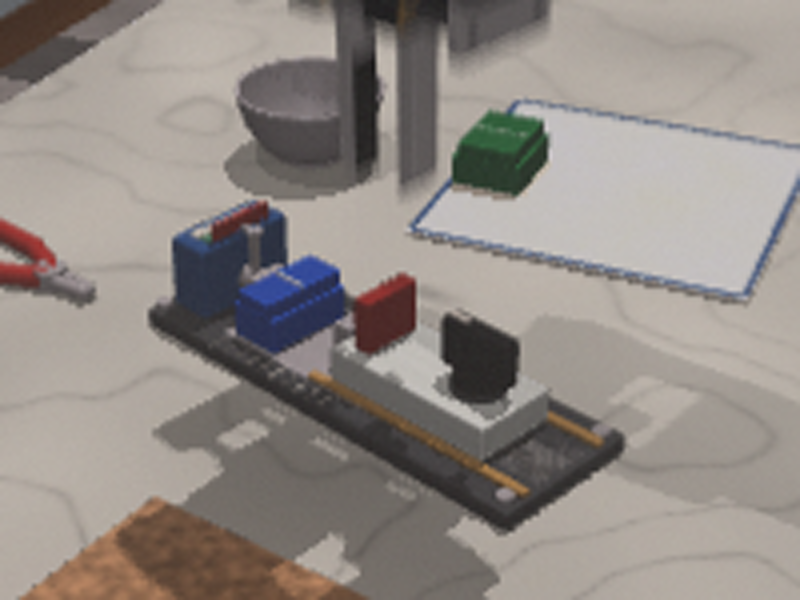

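Emit:
apply_moves(steps="0 -0.3 1.5 0 0.15 0 0.85;0 -0.3 3 0 0.3 0 0.85;0 -0.3 5 0 0.45 0 0.85;0 -0.3 7 0 0.6 0 0.85;0 -0.3 7.1 0 0.75 0 0.85")

```text
clock: 32.8
position: [0.6167, -0.035, 0.1822]
ee_rot: [-1.576, -0.004, -2.644]
contact_force: [-0.1, -0.0, 0.6]
grip_width: 0.797
```

Emit:
apply_moves(steps="0 0 0 0 0.15 0 0.85;0 0 0 0 0.3 0 0.85;0 0 0 0 0.45 0 0.85;0 0 0 0 0.6 0 0.85;0 0 0 0 0.75 0 0.85")

```text
clock: 33.3
position: [0.617, -0.0351, 0.1825]
ee_rot: [-1.572, -0.006, 2.89]
contact_force: [0.1, 0.3, -0.5]
grip_width: 0.852
```

```bash
python3 - <<'E'
from h import *
t=g0+ex*.068+ey*.001;t[2]=.042;plan(t,-1.8903)
E
```

```text
clock 33.3 pos [ 0.617  -0.0351  0.1825] shift [ 0.13 14.05 -0.23] turn [0.0007 0.0678 0.006 ] zaz -1.89 steps 2.8 F [ 0.1  0.3 -0.5] grip 0.852
```

Emit:
apply_moves(steps="0.1 0 -0.2 0 0.068 0.006 0.85;0.1 4 -0.2 0 0.068 0.006 0.85;0.1 8 -0.2 0 0.068 0.006 0.85;0.1 12 -0.2 0 0.068 0.006 0.85;0.1 14 -0.2 0 0.068 0.006 0.85")

```text
clock: 33.8
position: [0.6137, -0.0322, 0.0388]
ee_rot: [-1.571, -0.005, 2.822]
contact_force: [-0.1, 0.0, -0.7]
grip_width: 0.85
```

Emit:
apply_moves(steps="0 0.1 0 0 0 0 0.4;0 0.1 0 0 0 0 0.4;0 0.1 0 0 0 0 0.4;0 0 0 0 0 0 0.4;0 0 0 0 0 0 0.4")

```text
clock: 34.3
position: [0.6137, -0.0322, 0.039]
ee_rot: [-1.571, -0.005, 2.822]
contact_force: [-0.1, 0.0, -0.8]
grip_width: 0.636
```

Emit:
apply_moves(steps="0 -4 0 0 0 0 0.4;0 -8 0 0 0 0 0.4;0 -12 0 0 0 0 0.4;0 -12 0 0 0 0 0.4")

```text
clock: 34.7
position: [0.6182, -0.0332, 0.1663]
ee_rot: [-1.572, 0.007, 2.822]
contact_force: [2.0, 0.6, -0.5]
grip_width: 0.637
```

```bash
python3 - <<'E'
from h import *
plan([.46,-.30,.16],-1.5708)
E
```

```text
clock 34.7 pos [ 0.6182 -0.0332  0.1663] shift [ 6.64  0.54 30.3 ] turn [ 1.000e-04 -3.196e-01 -7.500e-03] zaz -1.571 steps 6.2 F [ 2.   0.6 -0.5] grip 0.637
```

Emit:
apply_moves(steps="1 0.3 4.8 0 -0.06 0 0.4;2 0.3 9.6 0 -0.12 0 0.4;3 0.3 14.4 0 -0.18 0 0.4;4 0.3 19.2 0 -0.24 0 0.4;5.3 0.3 24 0 -0.3 0 0.4")

```text
clock: 35.2
position: [0.4909, -0.2455, 0.1617]
ee_rot: [-1.571, 0.006, 3.125]
contact_force: [-0.2, 0.1, -0.9]
grip_width: 0.631
```

```bash
python3 - <<'E'
from h import *
plan([.46,-.30,.034],-1.5708)
E
```

```text
clock 35.2 pos [ 0.4909 -0.2455  0.1617] shift [ 3.08 12.75  5.5 ] turn [-0.0003 -0.0167 -0.0065] zaz -1.571 steps 2.8 F [-0.2  0.1 -0.9] grip 0.631
```

Emit:
apply_moves(steps="3.1 0 5.5 0 -0.017 -0.006 0.4;3.1 4 5.5 0 -0.017 -0.006 0.4;3.1 8 5.5 0 -0.017 -0.006 0.4;3.1 11 5.5 0 -0.017 -0.006 0.4;3.1 12 5.5 0 -0.017 -0.006 0.4")

```text
clock: 35.7
position: [0.457, -0.2978, 0.0371]
ee_rot: [-1.576, -0.005, 3.141]
contact_force: [-0.1, 1.2, -0.9]
grip_width: 0.638
```

```bash
python3 - <<'E'
from h import *
plan([.46,-.30,.031],-1.5708)
E
```

```text
clock 35.7 pos [ 0.457  -0.2978  0.0371] shift [-0.3   0.6   0.23] turn [ 0.0054 -0.0004  0.0053] zaz -1.571 steps 0.1 F [-0.1  1.2 -0.9] grip 0.638
```

Emit:
apply_moves(steps="0 0.3 0 0 0 0.005 0.4;0 0.55 0 0 0 0.005 0.4;0 0.55 0 0 0 0.005 0.4;0 0.55 0 0 0 0.005 0.4")

```text
clock: 36.1
position: [0.4579, -0.2984, 0.033]
ee_rot: [-1.574, 0.002, 3.142]
contact_force: [-0.5, -0.1, -0.6]
grip_width: 0.64
```

Emit:
apply_moves(steps="0 0 0 0 0 0 0.6;0 0 0 0 0 0 0.8;0 0 0 0 0 0 0.8;0 0 0 0 0 0 0.8;0 -3 0 0 0 0 0.8")

```text
clock: 36.6
position: [0.4554, -0.2962, 0.0597]
ee_rot: [-1.58, -0.004, 3.141]
contact_force: [-0.2, 0.5, -0.1]
grip_width: 0.801
```

Emit:
apply_moves(steps="0 -4 0 0 0 0 0.8;0 -8 0 0 0 0 0.8;0 -12 0 0 0 0 0.8;0 -12 0 0 0 0 0.95;0 -12 0 0 0 0 0.95")

```text
clock: 37.1
position: [0.4563, -0.2977, 0.1807]
ee_rot: [-1.579, -0.003, 3.141]
contact_force: [0.9, 0.9, -1.7]
grip_width: 0.929
```

```bash
python3 - <<'E'
from h import *
save('scene','s16.png')
im=cv2.imread('pics/s16.png');c=calibration('scene');blob(im,50,85,c,.03)
blob(im[150:300,100:260],105,125,dict(c,cx=c['cx']-100,cy=c['cy']-150),.03,150,60)
cv2.imwrite('pics/s16z.png',cv2.resize(im[150:330,90:330],None,fx=3.3,fy=3.3))
plan([.588,-.29,.16],-1.49)
E
```

```text
area 465.0 px [[167.0, 246.0], [194.0, 245.0], [195.0, 264.0], [168.0, 266.0]] ctr [ 0.5877 -0.2898  0.03  ] edges [(0.0605, 1.523), (0.0539, 0.086)]
area 81.0 px [[66.0, 60.0], [75.0, 57.0], [79.0, 68.0], [71.0, 71.0]] ctr [ 0.4642 -0.3156  0.03  ] edges [(0.0216, 1.932), (0.0396, 0.318)]
clock 37.15 pos [ 0.4556 -0.297   0.179 ] shift [-13.25   1.84  -0.68] turn [ 0.0104 -0.081   0.0047] zaz -1.49 steps 2.7 F [-0.7  0.1 -0.3] grip 0.942
```

View pics/s16z.png

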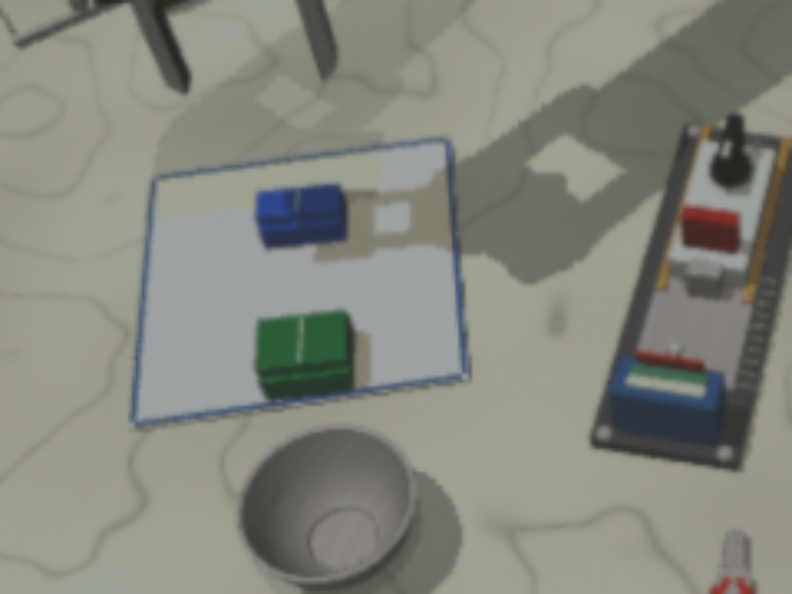

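Emit:
apply_moves(steps="-4.5 0 -0.2 0 0 0 0.95;-9 0 -0.4 0 -0.04 0 0.95;-13.3 0 -0.7 0 -0.06 0 0.95;-13.3 0 -0.7 0 -0.06 0 0.95;-13.3 0 -0.7 0 -0.06 0 0.95")

```text
clock: 37.65
position: [0.5878, -0.2891, 0.1754]
ee_rot: [-1.584, -0.009, -3.081]
contact_force: [-0.4, -0.4, -0.0]
grip_width: 0.949
```

```bash
python3 - <<'E'
from h import *
snapshot('side');plan([.588,-.29,.034],-1.51)
c=calibration('wrist');save('wrist','w7.png')
im=cv2.imread('pics/w7.png')
for v in (40,60):blob(im,50,85,c,.03,90,v)
E
```

```text
clock 37.7 pos [ 0.5873 -0.2894  0.1761] shift [-0.18 14.21  0.25] turn [ 0.0129 -0.0011  0.0078] zaz -1.51 steps 2.8 F [ 0.2  0.3 -0.6] grip 0.952
area 2114.0 px [[289.0, 254.0], [293.0, 201.0], [360.0, 206.0], [357.0, 259.0]] ctr [ 0.5861 -0.2888  0.03  ] edges [(0.0479, -0.023), (0.0589, -1.573)]
area 2103.0 px [[290.0, 255.0], [292.0, 202.0], [360.0, 205.0], [357.0, 259.0]] ctr [ 0.586  -0.2889  0.03  ] edges [(0.0481, -0.012), (0.0586, -1.562)]
```

View pics/w7.png

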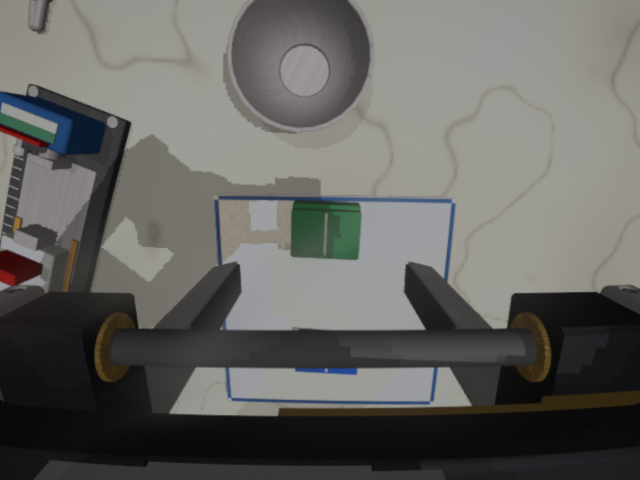

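Knocked green sits at (0.586, −0.289), too close to the border; az −1.565. Re-grasp it.

Emit:
apply_moves(steps="0 3 0 0.013 0.05 0.008 0.95;0.1 7 0 0.013 0.055 0.008 0.95;0.1 11 0 0.013 0.055 0.008 0.95;0.1 13.5 0 0.013 0.055 0.008 0.95;0.1 14 0 0.013 0.055 0.008 0.95")

```text
clock: 38.25
position: [0.5814, -0.2867, 0.033]
ee_rot: [-1.574, -0.006, -3.139]
contact_force: [0.1, -0.0, -0.6]
grip_width: 0.956
```

Emit:
apply_moves(steps="0 0 0 0 0 0 0.4;0 0 0 0 0 0 0.4;0 0 0 0 0 0 0.4;0 0 0 0 0 0 0.4;0 0 0 0 0 0 0.4")

```text
clock: 38.75
position: [0.5823, -0.2876, 0.0348]
ee_rot: [-1.572, -0.003, -3.139]
contact_force: [-1.7, -0.5, 4.6]
grip_width: 0.639
```

```bash
python3 - <<'E'
from h import *
plan([.545,-.297,.08],-1.565)
E
```

```text
clock 38.75 pos [ 0.5823 -0.2876  0.0348] shift [ 3.75 -4.51  0.92] turn [ 0.0012 -0.0028  0.0034] zaz -1.565 steps 1.2 F [-1.7 -0.5  4.6] grip 0.639
```

Emit:
apply_moves(steps="0 -2 0 0 0 0 0.4;0 -4 0 0 0 0 0.4;2 -4 0.4 0 0 0 0.4;4 -4 0.8 0 0 0 0.4;4 -4 0.8 0 0 0 0.4")

```text
clock: 39.25
position: [0.5407, -0.2956, 0.0745]
ee_rot: [-1.573, -0.005, -3.14]
contact_force: [0.0, 0.1, -1.9]
grip_width: 0.641
```

```bash
python3 - <<'E'
from h import *
plan([.545,-.297,.0355],-1.565)
E
```

```text
clock 39.25 pos [ 0.5407 -0.2956  0.0745] shift [-0.45  3.9   0.15] turn [ 0.0024 -0.0042  0.0049] zaz -1.565 steps 0.8 F [ 0.   0.1 -1.9] grip 0.641
```

Emit:
apply_moves(steps="0 2 0 0 0 0.005 0.4;0 3.5 0 0 0 0.005 0.4;0 3.9 0 0 0 0.005 0.4;0 3.9 0 0 0 0.005 0.4;0 3.9 0 0 0 0.005 0.4")

```text
clock: 39.75
position: [0.5409, -0.2953, 0.0352]
ee_rot: [-1.573, -0.0, -3.14]
contact_force: [-0.1, -0.9, -1.0]
grip_width: 0.636
```

Emit:
apply_moves(steps="0 0 0 0 0 0 0.6;0 0 0 0 0 0 0.8;0 0 0 0 0 0 0.8;0 0 0 0 0 0 0.8;0 -2 0 0 0 0 0.8")

```text
clock: 40.25
position: [0.5391, -0.294, 0.0528]
ee_rot: [-1.577, -0.004, -3.14]
contact_force: [-0.1, 0.9, -0.2]
grip_width: 0.799
```

Emit:
apply_moves(steps="0 -4 0 0 0 0 0.8;0 -8 0 0 0 0 0.8;0 -12 0 0 0 0 0.6;0 -13 0 0 0 0 0.28;0 -13 0 0 0 0 0.28")

```text
clock: 40.75
position: [0.5406, -0.2955, 0.185]
ee_rot: [-1.574, -0.001, -3.14]
contact_force: [-0.3, -0.6, -1.2]
grip_width: 0.581
```

```bash
python3 - <<'E'
from h import *
c=calibration('scene');save('scene','s17.png')
im=cv2.imread('pics/s17.png');blob(im,50,85,c,.03)
cv2.imwrite('pics/s17z.png',cv2.resize(im[150:330,90:330],None,fx=3.3,fy=3.3))
t=g0+ex*-.0095+ey*-.001;t[2]=.17;plan(t,-.3195);gx()
E
```

```text
area 409.5 px [[167.0, 232.0], [192.0, 232.0], [192.0, 251.0], [167.0, 251.0]] ctr [ 0.5489 -0.2955  0.03  ] edges [(0.0583, 1.438), (0.0544, 0.037)]
clock 40.8 pos [ 0.5395 -0.2947  0.1825] shift [ -0.24   1.42 -28.49] turn [ 0.0079 -1.2495 -0.    ] zaz -0.32 steps 8.3 F [-0.3  0.5 -1. ] grip 0.537
clock 40.8 gauge x,y 78.28 -272.13 z 0.1825 Fx,Fy,Fz -0.44 0.41 -0.97 grip 0.5371052213319979
```

View pics/s17z.png

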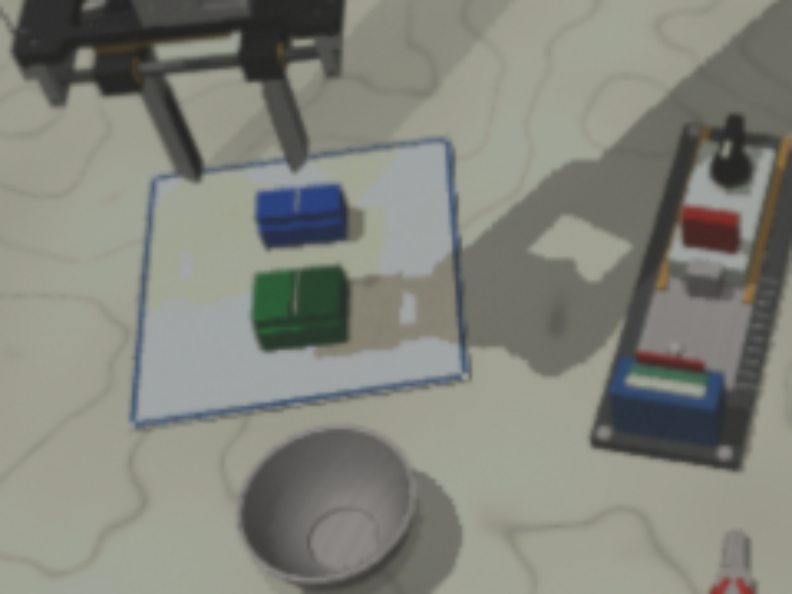

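Emit:
apply_moves(steps="0 0.2 -4.5 0 -0.14 0 0.28;0 0.4 -9 0 -0.28 0 0.28;0 0.6 -13.5 0 -0.42 0 0.28;0 0.8 -18 0 -0.56 0 0.28;0 1 -22.5 0 -0.7 0 0.28")

```text
clock: 41.3
position: [0.5372, -0.0675, 0.1707]
ee_rot: [-1.583, -0.002, -2.435]
contact_force: [0.6, -0.3, -0.3]
grip_width: 0.28
```

```bash
python3 - <<'E'
from h import *
t=g0+ex*-.0095+ey*-.001;t[2]=.16;plan(t,-.3195)
E
```

```text
clock 41.3 pos [ 0.5372 -0.0675  0.1707] shift [-4.07  1.11 -4.1 ] turn [ 0.012  -0.5442 -0.0014] zaz -0.32 steps 3.6 F [ 0.6 -0.3 -0.3] grip 0.28
```

Emit:
apply_moves(steps="-1.4 0 -1.4 0 -0.14 0 0.28;-2.8 0 -2.8 0 -0.28 0 0.28;-4.1 0.5 -4.1 0 -0.42 0 0.28;-4.1 0.5 -4.1 0.012 -0.544 0 0.28;-4.1 0.5 -4.1 0.012 -0.544 0 0.28")

```text
clock: 41.8
position: [0.5398, -0.0086, 0.163]
ee_rot: [-1.576, 0.001, -1.89]
contact_force: [0.1, -1.4, 0.0]
grip_width: 0.279
```

```bash
python3 - <<'E'
from h import *
snapshot('side')
t=g0+ex*-.0095+ey*-.001;t[2]=.069;plan(t,-.3195)
c=calibration('wrist');save('wrist','w8.png');gx()
E
```

```text
clock 41.85 pos [ 0.5402 -0.0091  0.1636] shift [0.03 9.46 0.17] turn [ 0.0041 -0.0024 -0.001 ] zaz -0.32 steps 1.9 F [0.3 0.7 0.5] grip 0.283
clock 41.9 gauge x,y -10.27 -0.98 z 0.1642 Fx,Fy,Fz -0.42 0.54 0.41 grip 0.2788553070673738
```

View pics/w8.png

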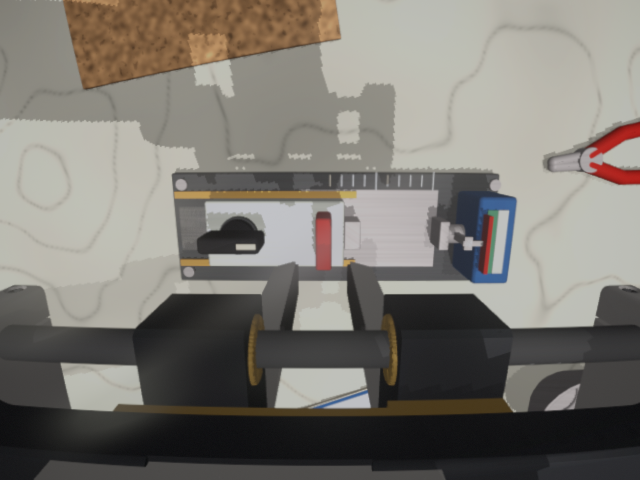

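Emit:
apply_moves(steps="0 2 0.1 0 0 0 0.28;0 5 0.1 0 0 0 0.28;0 8 0.1 0 0 0 0.28;0 9.1 0.1 0 0 0 0.28;0 9.1 0.1 0 0 0 0.28")

```text
clock: 42.4
position: [0.5398, -0.0097, 0.0711]
ee_rot: [-1.579, 0.001, -1.895]
contact_force: [-0.2, 0.1, -0.4]
grip_width: 0.281
```

Emit:
apply_moves(steps="0 0 0 0 0 0 0;0 0 0 0 0 0 0;0 0 0 0 0 0 0;0 0 0 0 0 0 0")

```text
clock: 42.8
position: [0.5406, -0.0099, 0.0725]
ee_rot: [-1.576, 0.001, -1.895]
contact_force: [-1.8, -0.6, 4.6]
grip_width: 0.126
```

```bash
python3 - <<'E'
from h import *
gx()
E
```

```text
clock 42.8 gauge x,y -10.16 -1.41 z 0.0725 Fx,Fy,Fz -1.52 -1.15 4.61 grip 0.1263699135455904
```

Push to x ≈ 50 first.

Emit:
apply_moves(steps="0 0 1.2 0 0 0 0;0 0 2.4 0 0 0 0;0 0 3.6 0 0 0 0;0 0 4.8 0 0 0 0;0 0 5.8 0 0 0 0")

```text
clock: 43.3
position: [0.5969, -0.0287, 0.0725]
ee_rot: [-1.576, 0.001, -1.895]
contact_force: [-3.7, 2.0, 4.0]
grip_width: 0.127
```

Emit:
apply_moves(steps="0 0 0.2 0 0 0 0;0 0 0.4 0 0 0 0;0 0 0.5 0 0 0 0;0 0 0.6 0 0 0 0;0 0 0.6 0 0 0 0")

```text
clock: 43.8
position: [0.6023, -0.0305, 0.0725]
ee_rot: [-1.576, 0.001, -1.895]
contact_force: [-3.9, 1.2, 3.3]
grip_width: 0.127
```

```bash
python3 - <<'E'
from h import *
gx()
save('scene','s18.png',(240,200,340,295),6)
E
```

```text
clock 43.8 gauge x,y 54.88 -1.57 z 0.0725 Fx,Fy,Fz -4.1 -0.13 3.32 grip 0.1270938103431457
```

View pics/s18.png

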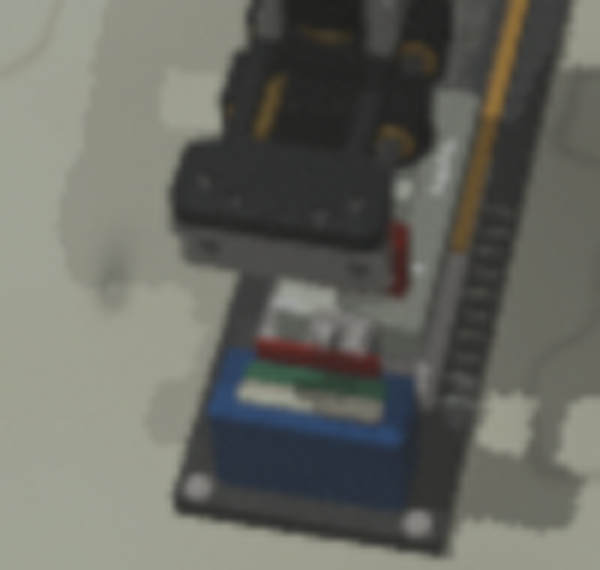

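Emit:
apply_moves(steps="0 0 0.1 0 0 0 0;0 0 0.2 0 0 0 0;0 0 0.2 0 0 0 0;0 0 0.2 0 0 0 0")

```text
clock: 44.25
position: [0.6024, -0.0306, 0.0724]
ee_rot: [-1.581, 0.0, -1.895]
contact_force: [-10.0, 3.0, 8.9]
grip_width: 0.128
```

```bash
python3 - <<'E'
from h import *
gx()
E
```

```text
clock 44.25 gauge x,y 54.98 -1.58 z 0.0724 Fx,Fy,Fz -10.46 -0.34 8.94 grip 0.12770991592705283
```

Emit:
apply_moves(steps="0 0 0 0 0 0 0.25;0 0 0 0 0 0 0.25;0 0 0 0 0 0 0.25;0 -5 0 0 0 0 0.3;0 -9 0 0 0 0 0.35")

```text
clock: 44.75
position: [0.6031, -0.031, 0.163]
ee_rot: [-1.582, 0.0, -1.895]
contact_force: [0.8, -0.9, 0.0]
grip_width: 0.334
```

```bash
python3 - <<'E'
from h import *
snapshot('side');gx()
t=g0+ex*-.015+ey*-.001;t[2]=.16;plan(t,1.2513)
save('wrist','w9.png')
E
```

```text
clock 44.8 gauge x,y 60.45 -1.14 z 0.1718 Fx,Fy,Fz 3.39 0.86 3.45 grip 0.3463680794080039
clock 44.8 pos [ 0.6077 -0.0319  0.1718] shift [ 0.02  1.16 -7.55] turn [-3.2000e-03 -1.5751e+00  8.0000e-04] zaz 1.251 steps 10.5 F [ 3.5 -0.3  3.4] grip 0.346
```

View pics/w9.png

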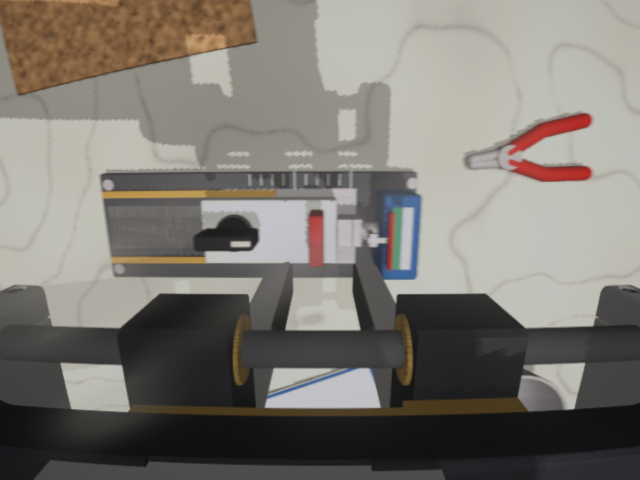

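Emit:
apply_moves(steps="0 0 -2.5 0 -0.15 0 0.35;0 0 -5 0 -0.3 0 0.35;0 0 -7.5 0 -0.45 0 0.35;0 0 -7.5 0 -0.6 0 0.35;0 0 -7.5 0 -0.75 0 0.35")

```text
clock: 45.35
position: [0.5358, -0.0078, 0.1686]
ee_rot: [-1.568, -0.001, -1.139]
contact_force: [-0.3, 0.1, -0.6]
grip_width: 0.351
```

Emit:
apply_moves(steps="0 0 0 0 -0.15 0 0.35;0 0 0 0 -0.3 0 0.35;0 0 0 0 -0.45 0 0.35;0 0 0 0 -0.6 0 0.35;0 0 0 0 -0.75 0 0.35")

```text
clock: 45.85
position: [0.5357, -0.0078, 0.1677]
ee_rot: [-1.569, -0.002, -0.389]
contact_force: [0.3, 0.6, 0.7]
grip_width: 0.348
```

```bash
python3 - <<'E'
from h import *
snapshot('side')
t=g0+ex*-.015+ey*-.001;t[2]=.069;plan(t,1.2513)
c=calibration('wrist');save('wrist','w10.png')
print(proj(c,[g0+ex*-.015+[0,0,.075]]))
E
```

```text
clock 45.9 pos [ 0.5356 -0.0079  0.1677] shift [ 0.03  9.87 -0.01] turn [-0.0013 -0.0659  0.002 ] zaz 1.251 steps 2.0 F [ 0.3  0.7 -0.8] grip 0.349
[[322.06294583 246.86499683]]
```

View pics/w10.png

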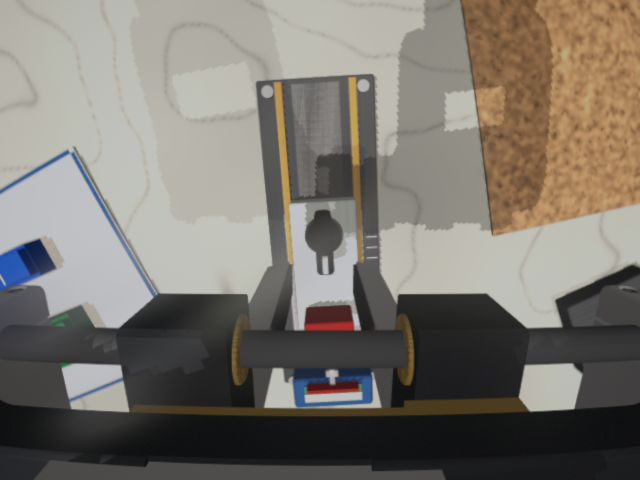

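Knob bar is under the grasp point. Descend and grip.

Emit:
apply_moves(steps="0 2 0 0 -0.066 0 0.35;0 5 0 0 -0.066 0 0.35;0 8 0 0 -0.066 0 0.35;0 9.6 0 0 -0.066 0 0.35;0 9.6 0 0 -0.066 0 0.35")

```text
clock: 46.45
position: [0.5336, -0.0073, 0.0687]
ee_rot: [-1.57, 0.004, -0.333]
contact_force: [0.5, -0.2, -0.5]
grip_width: 0.346
```

Emit:
apply_moves(steps="0 0 0 0 0 0 0;0 0 0 0 0 0 0;0 0 0 0 0 0 0;0 0 0 0 0 0 0")

```text
clock: 46.85
position: [0.5347, -0.0064, 0.0698]
ee_rot: [-1.567, 0.002, -0.334]
contact_force: [2.5, 4.3, -1.5]
grip_width: 0.138
```

Emit:
apply_moves(steps="0 0 0 0 0.15 0 0;0 0 0 0 0.3 0 0;0 0 0 0 0.45 0 0;0 0 0 0 0.6 0 0;0 0 0 0 0.65 0 0")

```text
clock: 47.35
position: [0.5352, -0.0056, 0.0698]
ee_rot: [-1.566, 0.003, -0.988]
contact_force: [4.1, 4.1, -7.4]
grip_width: 0.138
```

```bash
python3 - <<'E'
from h import *
plan(sense()['position'],-.03);gx()
E
```

```text
clock 47.35 pos [ 0.5352 -0.0056  0.0698] shift [0. 0. 0.] turn [-0.0032  0.6129 -0.0045] zaz -0.03 steps 4.1 F [ 4.1  4.1 -7.4] grip 0.138
clock 47.35 gauge x,y -16.71 1.04 z 0.0698 Fx,Fy,Fz 2.61 5.2 -7.44 grip 0.13829345417460695
```

Emit:
apply_moves(steps="0.16 0 0.12 0 0.1 0 0;0.16 0 0.12 0 0.25 0 0;0.16 0 0.12 0 0.4 0 0;0.16 0 0.12 0 0.55 0 0;0.16 0 0.12 0 0.66 0 0")

```text
clock: 47.85
position: [0.5365, -0.0054, 0.0699]
ee_rot: [-1.571, 0.007, -1.653]
contact_force: [-1.5, 3.9, -1.5]
grip_width: 0.14
```

```bash
python3 - <<'E'
from h import *
plan(sense()['position'],-.05);gx();print(sense()['wrist_torque'])
E
```

```text
clock 47.85 pos [ 0.5365 -0.0054  0.0699] shift [0. 0. 0.] turn [-0.0003 -0.0323 -0.0066] zaz -0.05 steps 0.2 F [-1.5  3.9 -1.5] grip 0.14
clock 47.85 gauge x,y -15.55 1.65 z 0.0699 Fx,Fy,Fz -2.67 3.23 -1.54 grip 0.139567273140687
[0.5370742 0.1367919 0.341559 ]
```

Emit:
apply_moves(steps="0 0 0 0 0 0 0.3;0 0 0 0 0 0 0.3;0 0 0 0 0 0 0.3;0 -5 0 0 0 0 0.3;0 -10 0 0 0 0 0.35")

```text
clock: 48.35
position: [0.5352, -0.0059, 0.1698]
ee_rot: [-1.574, 0.007, -1.652]
contact_force: [1.7, -0.5, 0.4]
grip_width: 0.339
```

Emit:
apply_moves(steps="0 -5 0 0 0 0 0.5;0 -9 0 0 0 0 0.5;0 -9 0 0 0 0 0.5;0 -9 0 0 0 0 0.5")

```text
clock: 48.75
position: [0.5359, -0.0068, 0.2609]
ee_rot: [-1.572, 0.007, -1.652]
contact_force: [-0.6, -0.5, -0.9]
grip_width: 0.499
```

```bash
python3 - <<'E'
from h import *
save('side','s19.png',(250,170,450,320),4)
gx()
save('wrist','w11.png');
c=calibration('scene');save('scene','s20.png');im=cv2.imread('pics/s20.png');blob(im,50,85,c,.03)
cv2.imwrite('pics/w11z.png',cv2.resize(cv2.imread('pics/w11.png')[120:330,200:520],None,fx=2.5,fy=2.5))
cv2.imwrite('pics/s20z.png',cv2.resize(im[150:400,90:480],None,fx=2,fy=2))
E
```

```text
clock 48.8 gauge x,y -16.48 0.01 z 0.2591 Fx,Fy,Fz 0.38 -0.39 -0.34 grip 0.5004968877549888
area 429.5 px [[166.0, 233.0], [192.0, 231.0], [194.0, 249.0], [168.0, 251.0]] ctr [ 0.5473 -0.295   0.03  ] edges [(0.0603, 1.566), (0.0533, 0.114)]
```

View pics/s19.png

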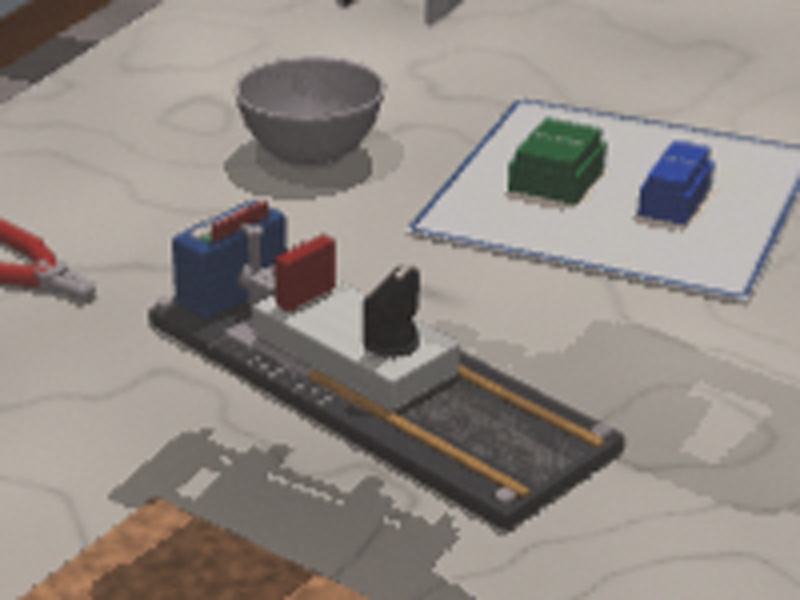

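View pics/w11z.png

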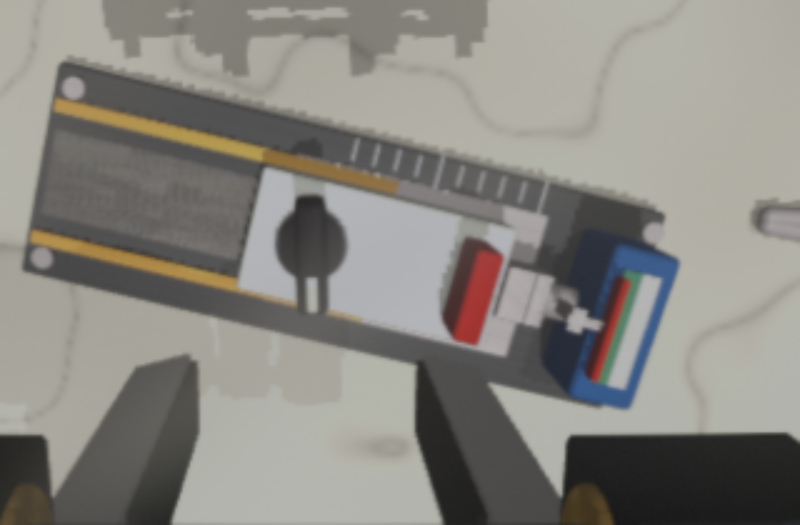

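View pics/s20z.png

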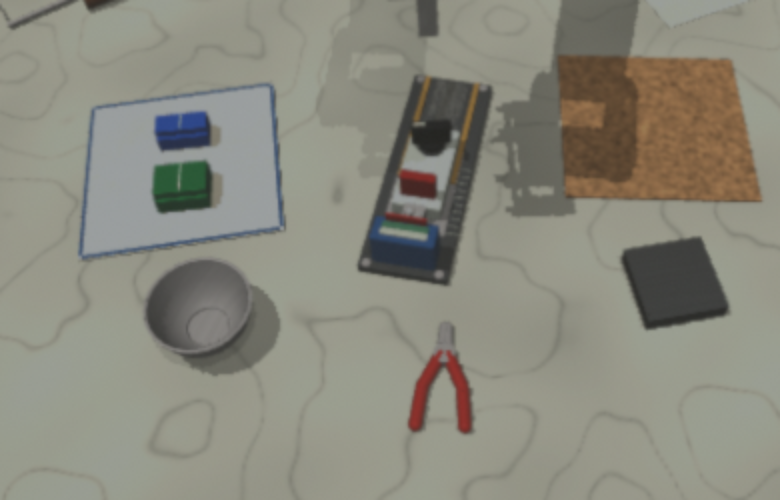

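```bash
python3 - <<'E'
from h import *
c=calibration('wrist');f=lambda p:(200+p[0]/2.5,120+p[1]/2.5)
G=lambda P:(((P-g0)@ex).round(4),((P-g0)@ey).round(4))
print('fin',G(onz(c,f((480,294)),.07)),'jawplate/anvil seam',G(onz(c,f((528,300)),.04)),'block front',G(onz(c,f((622,248)),.06)),'anvil back',G(onz(c,f((550,300)),.04)))
a=onz(c,f((311,198)),.075);b=onz(c,f((313,313)),.075);v=b-a;print('bar',G((a+b)/2),'clamp',-.3195-np.arctan2(v[1],v[0]),np.linalg.norm(v))
im=cv2.imread('pics/w11.png');cv2.imwrite('pics/w11y.png',cv2.resize(im[200:290,370:480],None,fx=7,fy=6,interpolation=cv2.INTER_CUBIC))
E
```

```text
fin (np.float64(0.0532), np.float64(0.0029)) jawplate/anvil seam (np.float64(0.082), np.float64(-0.0)) block front (np.float64(0.1076), np.float64(0.0339)) anvil back (np.float64(0.0915), np.float64(0.0023))
bar (np.float64(-0.0166), np.float64(0.0026)) clamp 1.313226299896261 0.0460309366095299
```

View pics/w11y.png

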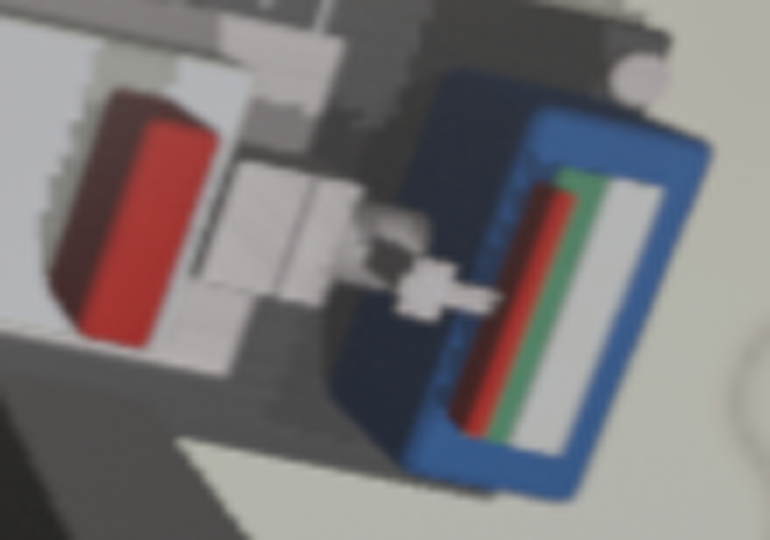

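```bash
python3 -c "
from rig import *
print(job_done(),sense()['clock'])"
```

```text
the job is handed in; nothing more can be done
the job is handed in; nothing more can be done
```

The job is handed in at about 49 s on the robot's clock, with every step carried out; `job_done()` gives no verdict. Only the green and blue blanks were present.

**What I did**
- I freed the clamp knob from about 1.25 rad to 0.
- I gauged green, then blue. The force along the caliper was about 9 N for green. For blue it was about 8.6 N, then about 12 N in the final push. That includes the jaw's 2.5 N drag. The scene camera showed the red pin over the green band for both.
- I stood both blanks on the tray. Green was then knocked about 45 mm, close to the tray's border, while the arm was elsewhere, so I picked it up again and set it well inside.
- I slid the empty jaws to their stop and locked the knob.

**Last checks**
- **Blanks:** both stand upright on the tray. Green is at about (0.547, −0.295) and blue about (0.458, −0.298), with the tray's centre near (0.503, −0.300).
- **Jaws:** the plates touch with only a hairline seam. The wrist picture put the fin at 53 mm along the caliper, against 55 mm felt when the jaw reached its stop. That 2 mm difference is within the calibration error.
- **Clamp:** the knob measures about 1.31 rad in the wrist picture.
- **Other things:** the bowl, steel block and pliers look unmoved in the pictures, which I did not measure. The arm is clear of everything.

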